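# Step the sample table one division by its worm drive, then record

### The job

Turn the sample table of the optical instrument forward by one division, until its pointer lines up with the tab on the graduated ring: hold the handwheel gently pressed down by its crank grip so that its clutch takes hold without being forced, and wind it clockwise. Move the table only by the handwheel, then press the record button fully down and let it go, leaving the pointer on the tab and the things beside the instrument alone.

Things in the scene. Friction and masses are not known exactly. Their poses are not given: they have to be found in the camera images.
- instrument: Cream cabinet, black deck, 260 mm (x) by 520 mm (y) by 50 mm high, fixed to the bench, yaw up to 0.25 rad. Origin at bench height; the cabinet spans x -130 to 130, y -210 to 310 mm from it. A cream detector head (160 x 80 mm, top 175 mm over the bench) stands at y 225 to 305 mm. All heights here are above the bench.
- wheel: Bright metal handwheel, 110 mm across, 10 mm thick, on an upright spindle at the deck's -y end. Origin on its axis at its underside, 90 mm high when up; x points to the crank grip, z up. Turns endlessly either way, starts at any angle. A weak spring holds it up: it sinks at most 13 mm (2.5 N to start it, 0.15 N more per mm) and rises when let go.
- wheel_axis (a point): Fixed point on the handwheel's upright axis, 108 mm high. The crank grip circles it at 34 mm radius. After 2 to 8 mm of sinking (differs each time, cannot be seen) the wheel meets the sprung clutch plate; from there the force grows by about 10 N per mm.
- grip_center (a point): Centre of the upright crank grip of the handwheel, a black cylinder 18 mm across that spins freely on its own pin, so that it can be held in one grasp while it goes round. 34 mm from the wheel axis. Height with the wheel up: flange (34 mm across) top at 110 mm, this point at 125 mm, top at 140 mm; all sink with the wheel.
- gearbox: Grey collar under the wheel, 80 mm across; origin on the wheel axis at deck height. Holds clutch and worm. Pressed with 8 to 18 N in all, the clutch carries the worm (some 2 N at the grip to turn it); under 6 N it slips; over 20 N on the clutch (23 N in all) it is forced. Wheel clockwise from above: table clockwise, 6 degrees a turn. The worm holds the table when let go.
- stage: Round steel sample table, 132 mm across, top 76.5 mm above the bench, carrying a 30 mm glass block and a black plate (top at 116 mm); origin on its vertical axis, in the middle of the graduated ring. A brass pointer on its rim points along its x. It must not be pushed directly.
- pointer_tip (a point): Tip of the brass pointer, 94 mm from the table's axis, 68 mm above the bench. At the start it lies 15 to 25 degrees before the tab, so 2.5 to 4.2 clockwise turns of the worm are needed.
- tab_line (a point): Where the line of the steel tab crosses the circle of the pointer tip, 94 mm from the table's axis. The tab is a 4 mm thick upright radial fin, its top 26 mm over the deck, clamped on the outer rim of the graduated ring (216 mm across), just outside this point, clockwise of the pointer. Ring and tab stay fixed.
- record_top (a point): Middle of the top of the record button, a bright round button 24 mm across in a black collar 40 mm across, on the deck towards the robot. Top at 72 mm, 10 mm above its collar; it goes straight down 6 mm, 1.5 N to start and 5 N fully down, and springs back.
- record (a joint): Record button travel in m: 0 up, 0.006 fully down.
- bottle: Amber bottle, 48 mm across, 100 mm tall, a bystander; origin under its middle.
- cell_box: Closed grey box with a white lid, 92 x 62 x 44 mm, a bystander; origin under its middle.
- driver: Screwdriver lying on the bench, a bystander.

How it is judged:
By the outcome, as a careful person would: the job done as asked, in the order asked, and still so for the second after the job is handed in, with the robot touching nothing.
It also fails if it takes over 72 s, if anything falls off the work surface, if the arm or the gripper's body presses on something with over 40 N, if the wrist force passes 120 N, or if a joint passes its speed limit or range.

### The arm

A 6-joint arm with a two-finger parallel gripper is mounted at the origin on the work surface. World frame = base frame: x ahead of the robot, y to its left, z up, the work surface at z = 0. Lengths are in m, angles in rad, forces in N, time in s.
With the tool pointing down it reaches from about 0.275 to 0.975 m from the base axis. Payload 8.4 kg.
Tool frame: the origin (TCP) lies on the mounting face of the last link; the fingertips stand 190 mm ahead of it and the grasp point (between the pads) lies 171 mm ahead of it; y points along the fingers, x is the direction in which the jaws open and shut, and the axes are right-handed (so a half turn about y gives the same grasp; the last joint's range is limited). The gripper opens to 92 mm and grips with 3 to 60 N. Pads are 20 mm wide; open, the fingers measure 128 mm over their backs; the gripper's body (75 mm by 189 mm) begins 69 mm behind the grasp point.
Start: joints at [1.154, 0.353, 1.633, -0, 1.155, -0.002], TCP at [0.252, 0.572, 0.405] pointing down, gripper open.
Joint ranges: [-2.63, 2.63], [-0.92, 2.1], [0.06, 2.66], [-1.3, 4.44], [0, 2.69], [-3.02, 3.02]. Speed limits (rad/s): [2.22, 2.22, 2.79, 3.14, 3.14, 3.14].

### API

Orientations are given as a rotation vector (axis times angle).
In Python, from workcell import manip gives the robot as it stands.
- The arm moves only by the tool arm_command, never from a script. Its argument "deltas" is text: rows parted by semicolons, each of 7 numbers parted by spaces: the shift along the tool's x, y, z in mm, then the turn, a rotation vector about the tool's x, y, z in degrees, then the closure, from 0 (fully open) to 1 (shut). In form: dx dy dz wx wy wz grip; .... A call has 1 to 10 rows; each row is the pose to reach, as a shift and turn from the pose commanded when the call began, along the tool's axes at that moment; what a row does not reach only later rows make up. A row lasts 1/12 s, in which the tool goes at most 41.7 mm and 7.16 degrees, less where a joint would pass 70% of its speed; a pose out of reach is approached as far as the arm can. A call with a gripper value outside its range is refused whole. The fingers move at their own pace and stop on an object; "squeeze" is the grip in N (left out, the last holds). Time passes only in rows, so rows that repeat a pose let the fingers close. It gives the time, the measured TCP pose, the force and the opening at its end, in the units of the state.
- manip.get_obs(): the state, without advancing time (a new reading comes with each control period).
- manip.read_camera(name): name is "side" or "top"; returns the picture (480x640x3 uint8, red, green, blue); there is no depth.
- manip.camera_model(name): a dict with "mtx" (3x3 intrinsics, pixels), "xyz" and "rotation" of the camera in the world. Camera axes: x right, y up, looking along -z (the intrinsics and any distortion apply to the point x, -y, -z); pixel columns grow to the right and rows downward; lengths in m; the calibration is good to about 2 mm. A picture is of the moment at which its call begins. camera_model takes no time and is no camera call.
- manip.sign_off(): hands the job in, once; it reports no verdict.
The state is a dict: "time": time; "joints": joint angles; "joint_velocities": joint speeds; "joint_efforts": joint torques, N m; "position": TCP position; "tool_rot": TCP orientation; "contact_force": force on the tool from outside, world axes, zero at the start; "torque": the same for the moment, N m; "opening": opening from 0.0 (shut) to 1.0 (fully open).
Only numpy, scipy, OpenCV 4.12 (cv2) and the standard library are available. Lean on these libraries where they do the work, as an engineer would, in place of code of your own. Each camera call takes 0.05 s, during which the arm holds its last target.

## Working session

There is one attempt and no reset: what is moved stays moved. The work goes in short steps, Python scripts to look and compute and a tool call to move; the robot and the scene stay as the last step left them, time stands still between calls to the robot, and variables do not carry over. Pictures are saved under pics/ and viewed, and the job is handed in when it is done.

Besides the shell and the picture viewer there is one more tool, called after "Emit:" as name(argument=value, ...) on one line, values as JSON. arm_command: Moves the arm, as the interface text tells. Its arguments: {"type":"object","properties":{"deltas":{"type":"string"},"squeeze":{"type":"number"}},"required":["deltas"]}

```bash
ls; mkdir -p pics
python3 - <<'E'
from workcell import manip
import cv2
for n in("top","side"):
    im=manip.read_camera(n); cv2.imwrite(f"pics/{n}0.png",im[:,:,::-1])
    m=manip.camera_model(n); print(n,m)
print(manip.get_obs())
E
```

```text
pics
top {'mtx': array([[447.86307553,   0.        , 315.21104353],
       [  0.        , 447.86307553, 243.66089334],
       [  0.        ,   0.        ,   1.        ]]), 'xyz': array([ 0.39284374, -0.09680638,  1.03119574]), 'rotation': array([ 0.1302181 , -0.1337514 , -1.57085794])}
side {'mtx': array([[582.33794573,   0.        , 327.02720966],
       [  0.        , 582.33794573, 249.35977988],
       [  0.        ,   0.        ,   1.        ]]), 'xyz': array([ 0.33205015, -0.90583299,  0.57813734]), 'rotation': array([ 1.04356708, -0.13520563, -0.21534721])}
{'time': 0.1, 'joints': array([ 1.15359967e+00,  3.53588377e-01,  1.63404504e+00,  1.06331324e-05,
        1.15517977e+00, -2.37910158e-03]), 'joint_velocities': array([ 1.18319712e-03, -1.70584964e-03, -9.06490520e-04,  5.40168487e-04,
       -1.01188996e-03, -8.21527998e-05]), 'joint_efforts': array([ 1.41806511e-03, -5.94907379e+01, -3.34932268e+01,  7.00926245e-02,
        1.83464371e-02,  1.02446879e-05]), 'position': array([0.25179457, 0.57181612, 0.40403899]), 'tool_rot': array([-1.37802767, -0.89768297,  0.89937554]), 'contact_force': array([1.2132333 , 0.32858581, 0.55457479]), 'torque': array([-0.01136372, -0.00042266,  0.03979746]), 'opening': 1.0005589361514444}
```

View pics/top0.png

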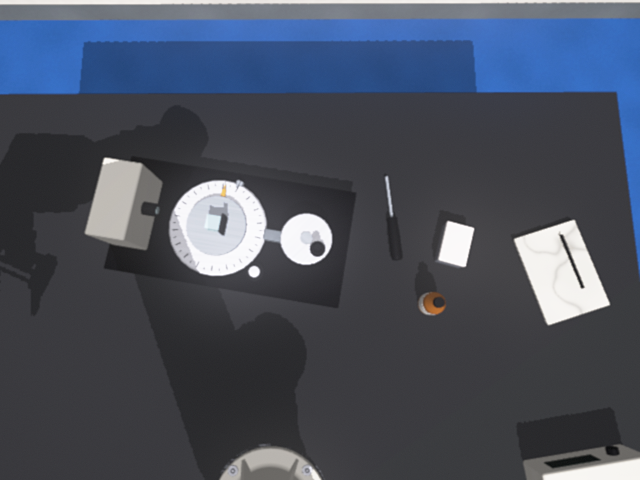

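View pics/side0.png

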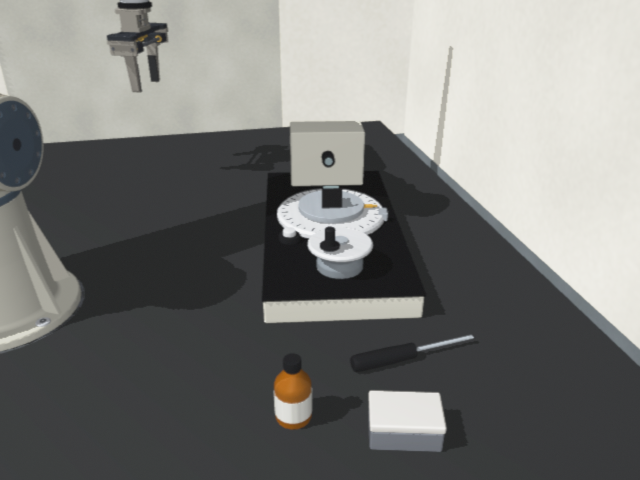

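```bash
cat > h.py <<'E'
import numpy as np, cv2
from scipy.spatial.transform import Rotation as R
from workcell import manip
def cam(n):
    m=manip.camera_model(n); return m["mtx"],np.array(m["xyz"]),R.from_rotvec(m["rotation"]).as_matrix()
def ray(n,uv):
    K,p,r=cam(n); d=np.array([(uv[0]-K[0,2])/K[0,0],-(uv[1]-K[1,2])/K[1,1],-1.]); return p,r@d
def onplane(n,uv,z):
    p,d=ray(n,uv); return p+d*(z-p[2])/d[2]
def proj(n,P):
    K,p,r=cam(n); c=r.T@(np.array(P)-p); return np.array([K[0,2]+K[0,0]*c[0]/-c[2],K[1,2]+K[1,1]*-c[1]/-c[2]])
def tri(uva,uvb):
    p,d=ray("top",uva);q,e=ray("side",uvb);A=np.c_[d,-e];s=np.linalg.lstsq(A,q-p,rcond=None)[0]
    a=p+d*s[0];b=q+e*s[1];return (a+b)/2,np.linalg.norm(a-b)
E
python3 - <<'E'
from h import *
o=manip.get_obs();print(R.from_rotvec(o["tool_rot"]).as_matrix().round(3))
print(cam("top"))
for n in("top","side"):
  print(n,{k:v for k,v in manip.camera_model(n).items() if k not in("mtx","xyz","rotation")})
E
```

```text
[[ 0.403 -0.001 -0.915]
 [ 0.915 -0.001  0.403]
 [-0.001 -1.     0.   ]]
(array([[447.86307553,   0.        , 315.21104353],
       [  0.        , 447.86307553, 243.66089334],
       [  0.        ,   0.        ,   1.        ]]), array([ 0.39284374, -0.09680638,  1.03119574]), array([[-0.00426255,  0.98591452, -0.16719565],
       [-0.99998912, -0.0038857 ,  0.00258104],
       [ 0.00189501,  0.16720483,  0.98592036]]))
top {}
side {}
```

Run:
```python
from h import *
a=cv2.imread("pics/top0.png")[165:290,155:355]; cv2.imwrite("pics/topz.png",cv2.resize(a,(800,500),interpolation=cv2.INTER_CUBIC))
a=cv2.imread("pics/side0.png")[175:285,260:420]; cv2.imwrite("pics/sidez.png",cv2.resize(a,(800,550),interpolation=cv2.INTER_CUBIC))
```

```text
(no output)
```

View pics/topz.png

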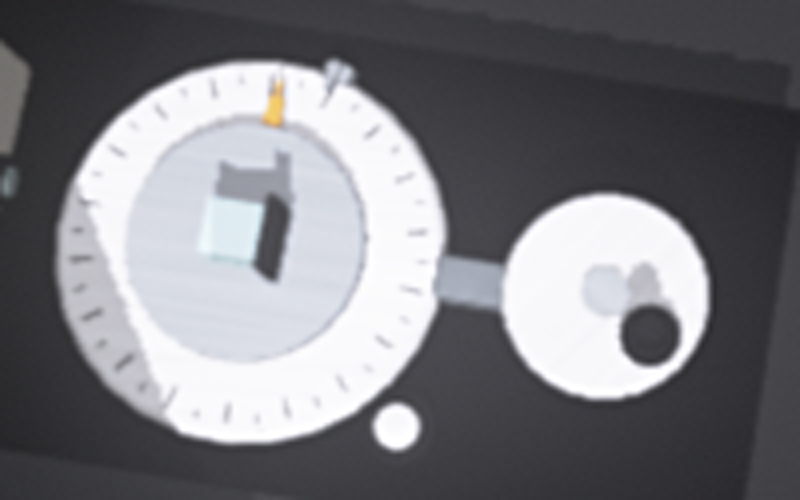

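View pics/sidez.png

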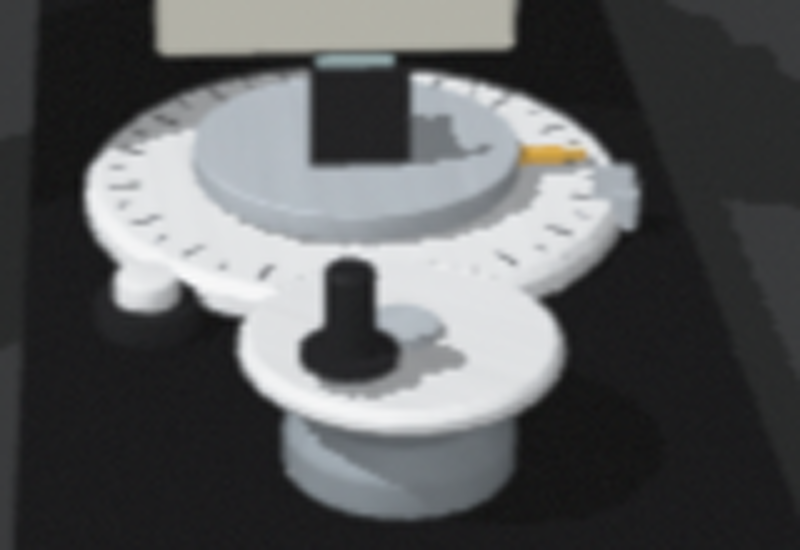

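```bash
cat >> h.py <<'E'
def circ(P):
    P=np.asarray(P)[:,:2];A=np.c_[2*P,np.ones(len(P))];s=np.linalg.lstsq(A,(P**2).sum(1),rcond=None)[0]
    return s[:2],np.sqrt(s[2]+s[:2]@s[:2])
E
python3 - <<'E'
from h import *
im=cv2.imread("pics/top0.png");g=cv2.cvtColor(im,cv2.COLOR_BGR2GRAY).astype(float)
def radial(c,r0,r1,thr,n=180,dark=False):
    out=[]
    for t in np.linspace(0,2*np.pi,n,endpoint=False):
        rs=np.arange(r0,r1,.1); xs=(c[0]+rs*np.cos(t)).astype(np.float32);ys=(c[1]+rs*np.sin(t)).astype(np.float32)
        v=cv2.remap(g.astype(np.float32),xs[None],ys[None],cv2.INTER_LINEAR)[0]
        k=np.where((v<thr) if not dark else (v>thr))[0]
        if len(k) and k[0]>0: out.append((xs[k[0]],ys[k[0]]))
    return np.array(out)
def fit(e,z,rtrue):
    P=np.array([onplane("top",u,z) for u in e])
    for _ in range(4):
        c,r=circ(P);d=abs(np.linalg.norm(P[:,:2]-c,axis=1)-r);P=P[d<max(2*np.median(d),.0008)]
    print(c.round(4),"r",round(r,4),"true",rtrue,len(P)); return c
W=fit(radial((155+606/4,165+296/4),20,33,140),.1,.055)
B=fit(radial((155+397/4,165+427/4),2,12,140),.072,.012)
G=fit(radial((155+650/4,165+335/4),2,12,110,dark=True),.14,.009)
for z in (.055,.060,.065): S=fit(radial((155+252/4,165+252/4),42,60,120),z,.108)
T=fit(radial((155+245/4,165+238/4),22,40,1e9),.0765,.066) if 0 else None
print("grip rel",G-W,np.linalg.norm(G-W),np.degrees(np.arctan2(*(G-W)[::-1])))
print("W-S",np.linalg.norm(W-S),np.degrees(np.arctan2(*(S-W)[::-1])))
# side cross-check of grip: top centre pixel
sg=(260+351/5,175+268/5); print("grip top tri",tri((155+650/4,165+335/4),sg))
print("grip pred in side",proj("side",[*G,.14]),sg)
# button side
print("btn", proj("side",[*B,.072]),(260+148/5,175+267/5))
hsv=cv2.cvtColor(im,cv2.COLOR_BGR2HSV)
m=cv2.inRange(hsv,(10,110,120),(35,255,255));ys,xs=np.nonzero(m[170:210,205:245]);print("pointer px",list(zip(xs+205,ys+170)))
E
```

```text
[ 0.5621 -0.0793] r 0.0553 true 0.055 153
[0.496  0.0332] r 0.013 true 0.012 180
[ 0.5346 -0.1028] r 0.0148 true 0.009 180
[0.5976 0.1171] r 0.1094 true 0.108 123
[0.5965 0.116 ] r 0.1088 true 0.108 123
[0.5955 0.1149] r 0.1083 true 0.108 123
grip rel [-0.027497   -0.02351844] 0.03618289850045042 -139.45932931224374
W-S 0.19707027934791393 80.25955159726924
grip top tri (array([ 0.53645854, -0.10422451,  0.14146363]), np.float64(0.006272506809078178))
grip pred in side [326.94383666 229.44402775] (330.2, 228.6)
btn [288.64596102 230.61332318] (289.6, 228.4)
pointer px [(np.int64(224), np.int64(188)), (np.int64(223), np.int64(189)), (np.int64(224), np.int64(189)), (np.int64(223), np.int64(190)), (np.int64(224), np.int64(190)), (np.int64(225), np.int64(190)), (np.int64(223), np.int64(191)), (np.int64(224), np.int64(191)), (np.int64(222), np.int64(192)), (np.int64(223), np.int64(192)), (np.int64(224), np.int64(192)), (np.int64(222), np.int64(193)), (np.int64(223), np.int64(193)), (np.int64(224), np.int64(193)), (np.int64(221), np.int64(194)), (np.int64(222), np.int64(194)), (np.int64(223), np.int64(194)), (np.int64(224), np.int64(194)), (np.int64(222), np.int64(195)), (np.int64(223), np.int64(195)), (np.int64(224), np.int64(195))]
```

Run:
```python
from h import *
W=np.array([.5621,-.0793])
for z in (.105,.11):
  G=onplane("top",(155+650/4,165+335/4),z)[:2]; print(z,G,np.linalg.norm(G-W),np.degrees(np.arctan2(*(G-W)[::-1])), proj("side",[*G,.14]),proj("side",[*G,.11]))
print("wheel pred side",proj("side",[*W,.1]))
im=cv2.imread("pics/side0.png")
# wheel ellipse on side at z=.1 : left/right extremes at zoom (238,350),(566,350)
print([onplane("side",(260+u/5,175+v/5),.1) for u,v in ((238,345),(566,345))], "grip flange c",onplane("side",(260+350/5,175+350/5),.11),"cap",onplane("side",(330.2,228.6),.14))
c,P=cam("side")[1],None
```

```text
0.105 [ 0.53908586 -0.10397703] 0.03374324074287904 -133.0030310984833 [329.81148273 229.48224659] [329.6080481  245.72349092]
0.11 [ 0.53829638 -0.10393832] 0.034258704740513554 -134.012839244739 [329.32944256 229.52281836] [329.133544   245.76573657]
wheel pred side [339.20794631 242.35363057]
[array([ 0.50899388, -0.07284229,  0.1       ]), array([ 0.6162873 , -0.09764515,  0.1       ])] grip flange c [ 0.54029851 -0.10178762  0.11      ] cap [ 0.54043928 -0.1011696   0.14      ]
```

Emit:
arm_command(deltas="-12 0 -13 0 0 0 0.55; -37 0 -40 0 0 0 0.55; -64 0 -68 0 0 0 0.55; -91 0 -97 0 0 0 0.55; -118 0 -126 0 0 0 0.55; -145 0 -155 0 0 0 0.55; -172 0 -184 0 0 0 0.55; -199 0 -212 0 0 0 0.55; -225 0 -240 0 0 0 0.55; -250 0 -267 0 0 0 0.55", squeeze=30)

```text
time: 0.93
position: [0.3956, 0.2336, 0.4046]
tool_rot: [-1.377, -0.898, 0.899]
contact_force: [0.7, -1.1, -0.1]
opening: 0.446
```

Emit:
arm_command(deltas="-27 0 -29 0 0 0 0.55; -54 0 -58 0 0 0 0.55; -81 0 -86 0 0 0 0.55; -108 0 -115 0 0 0 0.55; -135 0 -144 0 0 0 0.55; -162 0 -172 0 0 0 0.55; -189 0 -201 0 0 0 0.55; -214 0 -228 0 0 0 0.55; -237 0 -252 0 0 0 0.55; -251 0 -267 0 0 0 0.55")

```text
time: 1.77
position: [0.5394, -0.1047, 0.4045]
tool_rot: [-1.379, -0.897, 0.898]
contact_force: [-0.2, 0.8, 0.8]
opening: 0.449
```

Run:
```python
from h import *
for n in("top","side"):
    im=manip.read_camera(n); cv2.imwrite(f"pics/{n}1.png",im[:,:,::-1])
a=cv2.imread("pics/side1.png")[100:300,220:460]; cv2.imwrite("pics/side1z.png",cv2.resize(a,(720,600)))
o=manip.get_obs();r=R.from_rotvec(o["tool_rot"]).as_matrix();print(o["time"],o["position"],r.round(3))
d=np.array([.539,-.103,.303])-o["position"];print("tool delta mm",(r.T@d*1000).round(1))
tip=o["position"]+r@[0,.19,0];print(tip,proj("side",tip),proj("top",tip))
```

```text
1.8667 [ 0.53951851 -0.10439228  0.40428977] [[ 0.406  0.    -0.914]
 [ 0.914 -0.001  0.406]
 [-0.001 -1.    -0.   ]]
tool delta mm [  1.1 101.3   1.1]
[ 0.53953059 -0.10450601  0.2142898 ] [330.70756028 187.05263329] [318.19314925 239.31150236]
```

View pics/side1z.png

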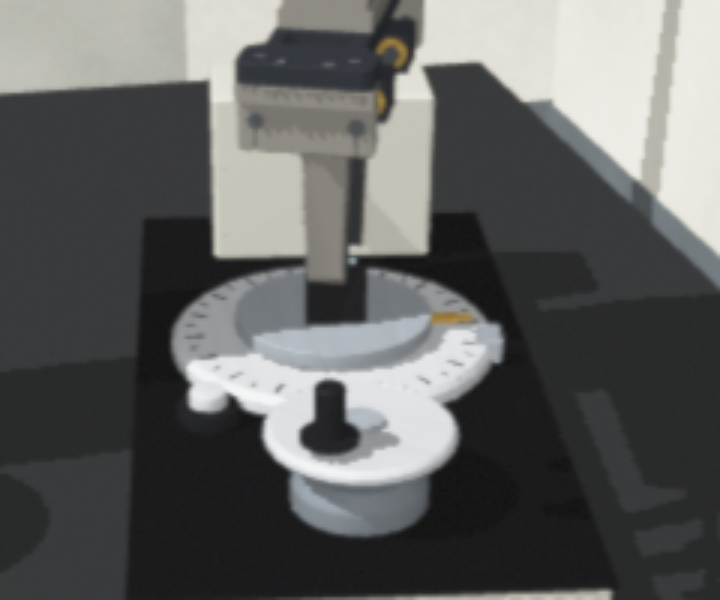

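Emit:
arm_command(deltas="0 10 0 0 0 0 0.55; 1 24 1 0 0 0 0.55; 1 39 1 0 0 0 0.55; 1 54 1 0 0 0 0.55; 1 69 1 0 0 0 0.55; 1 82 1 0 0 0 0.55; 1 92 1 0 0 0 0.55; 1 98 1 0 0 0 0.55; 1 101 1 0 0 0 0.55; 1 101 1 0 0 0 0.55")

```text
time: 2.7
position: [0.538, -0.0999, 0.3032]
tool_rot: [-1.376, -0.898, 0.899]
contact_force: [0.0, 0.1, 0.6]
opening: 0.448
```

Run:
```python
from h import *
im=manip.read_camera("side"); cv2.imwrite("pics/side2z.png",cv2.resize(im[150:300,240:420,::-1],(720,600)))
im=manip.read_camera("top"); cv2.imwrite("pics/top2z.png",cv2.resize(im[165:290,155:355,::-1],(800,500)))
o=manip.get_obs();print(o["time"],o["position"],o["contact_force"])
```

```text
2.8 [ 0.53836057 -0.10022603  0.30411362] [-0.06219998 -0.31155852 -0.01156041]
```

View pics/side2z.png

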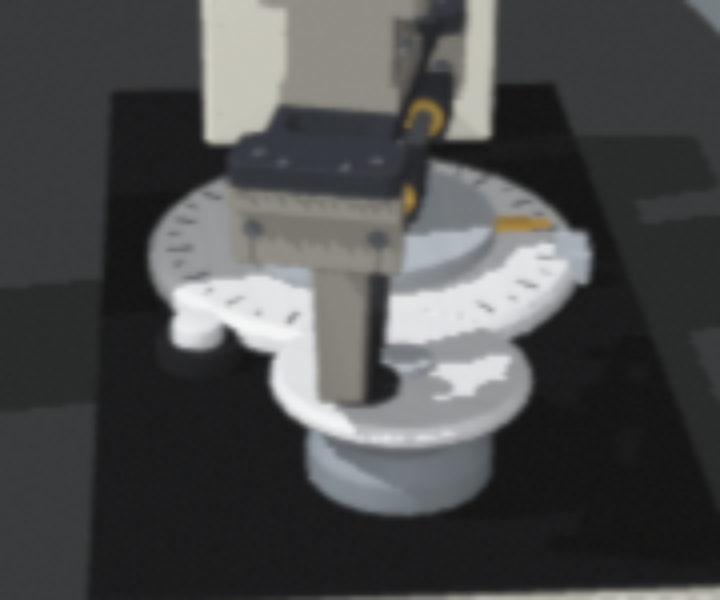

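View pics/top2z.png

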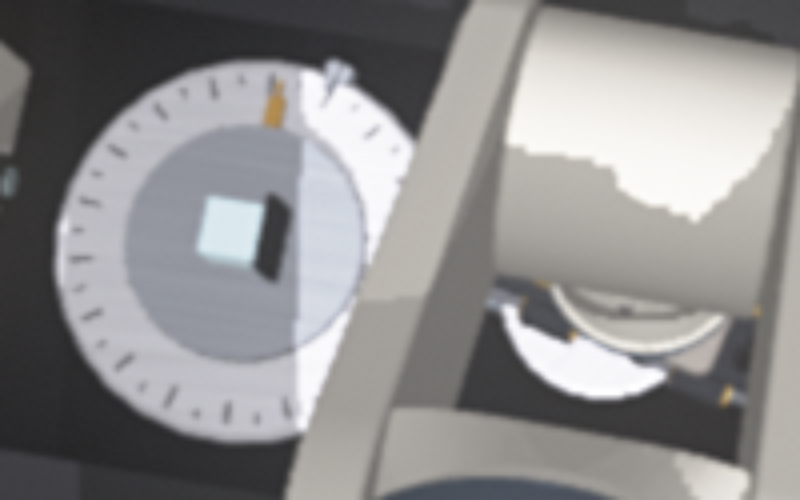

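Emit:
arm_command(deltas="0 0 0 0 0 0 0.7; 0 0 0 0 0 0 0.8; 0 0 0 0 0 0 0.9; 0 0 0 0 0 0 1; 0 0 0 0 0 0 1; 0 0 0 0 0 0 1; 0 0 0 0 0 0 1", squeeze=40)

```text
time: 3.38
position: [0.5381, -0.1006, 0.3038]
tool_rot: [-1.377, -0.898, 0.899]
contact_force: [-2.0, -2.4, 1.9]
opening: 0.185
```

Run:
```python
from h import *
im=manip.read_camera("side"); cv2.imwrite("pics/side3z.png",cv2.resize(im[150:300,240:420,::-1],(720,600)))
o=manip.get_obs();print(o["time"],o["position"],o["contact_force"],o["torque"],o["opening"]*92)
```

```text
3.4333 [ 0.53806168 -0.10054049  0.30375207] [-1.88143063 -2.6807056   2.75666868] [-0.40813711  0.39770029  0.0016679 ] 17.496589671679896
```

View pics/side3z.png

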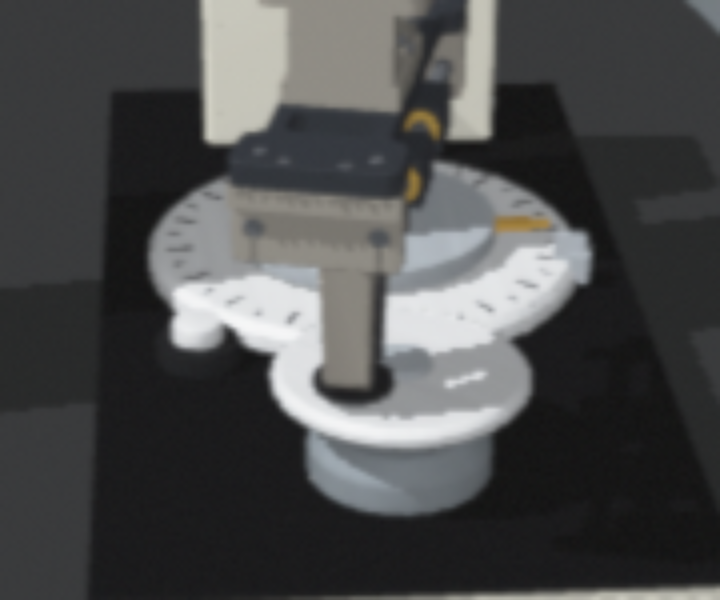

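```bash
cat > rows.py <<'E'
import sys,numpy as np
a0=float(sys.argv[1]);step=float(sys.argv[2]);n=int(sys.argv[3])
def go(a0,step,n):
    return "; ".join("%.1f 0 %.1f 0 0 0 1"%(34*(np.cos(np.radians(a0-step*k))-np.cos(np.radians(a0))),34*(np.sin(np.radians(a0-step*k))-np.sin(np.radians(a0)))) for k in range(1,n+1))
for i in range(int(sys.argv[4])): print(go(a0-i*step*n,step,n))
E
python3 rows.py 160.5 12 10 3
python3 - <<'E'
from h import *
o=manip.get_obs();print(o["time"],o["position"],o["contact_force"])
E
```

```text
3.1 0 6.4 0 0 0 1; 7.4 0 12.1 0 0 0 1; 12.8 0 16.7 0 0 0 1; 19.0 0 20.1 0 0 0 1; 25.9 0 22.1 0 0 0 1; 32.9 0 22.6 0 0 0 1; 40.0 0 21.7 0 0 0 1; 46.7 0 19.3 0 0 0 1; 52.7 0 15.6 0 0 0 1; 57.9 0 10.7 0 0 0 1
4.0 0 -5.9 0 0 0 1; 6.7 0 -12.4 0 0 0 1; 8.0 0 -19.4 0 0 0 1; 7.9 0 -26.5 0 0 0 1; 6.2 0 -33.4 0 0 0 1; 3.1 0 -39.8 0 0 0 1; -1.2 0 -45.5 0 0 0 1; -6.6 0 -50.1 0 0 0 1; -12.8 0 -53.5 0 0 0 1; -19.7 0 -55.5 0 0 0 1
-7.1 0 -0.6 0 0 0 1; -14.1 0 0.4 0 0 0 1; -20.8 0 2.7 0 0 0 1; -26.9 0 6.5 0 0 0 1; -32.0 0 11.3 0 0 0 1; -36.1 0 17.2 0 0 0 1; -38.8 0 23.8 0 0 0 1; -40.1 0 30.8 0 0 0 1; -39.9 0 37.9 0 0 0 1; -38.2 0 44.8 0 0 0 1
3.4333 [ 0.53806168 -0.10054049  0.30375207] [-1.88143063 -2.6807056   2.75666868]
```

Emit:
arm_command(deltas="3.1 0 6.4 0 0 0 1; 7.4 0 12.1 0 0 0 1; 12.8 0 16.7 0 0 0 1; 19.0 0 20.1 0 0 0 1; 25.9 0 22.1 0 0 0 1; 25.9 0 22.1 0 0 0 1")

```text
time: 3.93
position: [0.5305, -0.0668, 0.3041]
tool_rot: [-1.382, -0.905, 0.895]
contact_force: [11.6, -4.5, -9.8]
opening: 0.185
```

```bash
cat > st.py <<'E'
from h import *
o=manip.get_obs();r=R.from_rotvec(o["tool_rot"]).as_matrix();print(round(o["time"],2),o["position"].round(4),"F",o["contact_force"].round(1),"Ftool",(r.T@o["contact_force"]).round(1),o["opening"].round(3), "M",o["torque"].round(2))
E
python3 st.py
```

```text
Traceback (most recent call last):
  File "st.py", line 2, in <module>
    o=manip.get_obs();r=R.from_rotvec(o["tool_rot"]).as_matrix();print(round(o["time"],2),o["position"].round(4),"F",o["contact_force"].round(1),"Ftool",(r.T@o["contact_force"]).round(1),o["opening"].round(3), "M",o["torque"].round(2))
                                                                                                                                                                                           ^^^^^^^^^^^^^^^^^^
AttributeError: 'float' object has no attribute 'round'
```

Emit:
arm_command(deltas="1.4 0 -1.7 0 0 0 1; 1.4 0 -1.7 0 0 0 1; 1.4 0 -1.7 0 0 0 1")

```text
time: 4.18
position: [0.5316, -0.0666, 0.304]
tool_rot: [-1.38, -0.902, 0.896]
contact_force: [6.1, -3.2, -3.0]
opening: 0.183
```

```bash
sed -i 's/o\["opening"\].round(3)/round(float(o["opening"]),3)/' st.py
python3 st.py; python3 rows.py 95 12 10 1
```

```text
4.18 [ 0.5316 -0.0666  0.304 ] F [ 6.1 -3.2 -3. ] Ftool [-0.5  3.1 -6.8] 0.183 M [-0.4  -1.13  0.01]
7.1 0 -0.1 0 0 0 1; 14.0 0 -1.7 0 0 0 1; 20.5 0 -4.7 0 0 0 1; 26.2 0 -9.0 0 0 0 1; 30.8 0 -14.4 0 0 0 1; 34.3 0 -20.6 0 0 0 1; 36.3 0 -27.4 0 0 0 1; 37.0 0 -34.5 0 0 0 1; 36.1 0 -41.5 0 0 0 1; 33.8 0 -48.2 0 0 0 1
```

Emit:
arm_command(deltas="0.4 0 -2 0 0 0 1; 7.5 0 -2.1 0 0 0 1; 14.4 0 -3.7 0 0 0 1; 20.9 0 -6.7 0 0 0 1; 26.6 0 -11 0 0 0 1; 31.2 0 -16.4 0 0 0 1; 34.7 0 -22.6 0 0 0 1; 34.7 0 -22.6 0 0 0 1")

```text
time: 4.85
position: [0.5665, -0.0445, 0.3037]
tool_rot: [-1.379, -0.899, 0.9]
contact_force: [-1.1, -6.3, 2.5]
opening: 0.18
```

```bash
python3 st.py
```

```text
4.85 [ 0.5665 -0.0445  0.3037] F [-1.1 -6.3  2.5] Ftool [-6.2 -2.5 -1.6] 0.18 M [-1.29  0.06  0.01]
```

```bash
cat > rows.py <<'E'
import sys,numpy as np
# start angle, step, n per call, calls, initial shift x z
a=[float(v) for v in sys.argv[1:]]
a0,step,n,calls=a[0],a[1],int(a[2]),int(a[3]);sx,sz=(a[4:6] if len(a)>5 else (0,0)); dy=a[6] if len(a)>6 else 0
for i in range(calls):
    b=np.radians(a0-i*step*n); ks=b-np.radians(step)*np.arange(1,n+1)
    print("; ".join("%.1f %g %.1f 0 0 0 1"%(sx+34*(np.cos(k)-np.cos(b)),dy,sz+34*(np.sin(k)-np.sin(b))) for k in ks)); sx=sz=0
E
python3 rows.py 19.4 12 10 1 -1.8 -.8
```

```text
-0.2 0 -7.7 0 0 0 1; 0.0 0 -14.8 0 0 0 1; -1.3 0 -21.8 0 0 0 1; -4.0 0 -28.4 0 0 0 1; -8.1 0 -34.2 0 0 0 1; -13.2 0 -39.1 0 0 0 1; -19.3 0 -42.8 0 0 0 1; -26.0 0 -45.2 0 0 0 1; -33.0 0 -46.1 0 0 0 1; -40.1 0 -45.5 0 0 0 1
```

Emit:
arm_command(deltas="-0.2 0 -7.7 0 0 0 1; 0.0 0 -14.8 0 0 0 1; -1.3 0 -21.8 0 0 0 1; -4.0 0 -28.4 0 0 0 1; -8.1 0 -34.2 0 0 0 1; -13.2 0 -39.1 0 0 0 1; -19.3 0 -42.8 0 0 0 1; -26.0 0 -45.2 0 0 0 1; -26.0 0 -45.2 0 0 0 1; -26.0 0 -45.2 0 0 0 1")

```text
time: 5.68
position: [0.5965, -0.0877, 0.3041]
tool_rot: [-1.38, -0.899, 0.897]
contact_force: [5.3, -1.9, 2.6]
opening: 0.18
```

```bash
python3 st.py
```

```text
5.68 [ 0.5965 -0.0877  0.3041] F [ 5.3 -1.9  2.6] Ftool [ 0.4 -2.6 -5.6] 0.18 M [-0.33 -1.14  0.03]
```

Emit:
arm_command(deltas="0.1 0.5 -1.8 0 0 0 1; 0.1 1 -1.8 0 0 0 1; 0.1 1.5 -1.8 0 0 0 1; 0.1 2 -1.8 0 0 0 1; 0.1 2 -1.8 0 0 0 1; 0.1 2 -1.8 0 0 0 1")

```text
time: 6.18
position: [0.5975, -0.0871, 0.3016]
tool_rot: [-1.377, -0.898, 0.899]
contact_force: [1.7, -0.3, 3.2]
opening: 0.185
```

```bash
python3 st.py
```

```text
6.18 [ 0.5975 -0.0871  0.3016] F [ 1.7 -0.3  3.2] Ftool [ 0.4 -3.2 -1.7] 0.185 M [-0.14 -0.18 -0.04]
```

Emit:
arm_command(deltas="0 0.5 0 0 0 0 1; 0 1 0 0 0 0 1; 0 1 0 0 0 0 1")

```text
time: 6.43
position: [0.5976, -0.0871, 0.3005]
tool_rot: [-1.377, -0.898, 0.899]
contact_force: [0.9, -1.1, 2.9]
opening: 0.183
```

Emit:
arm_command(deltas="0 0.5 0 0 0 0 1; 0 1 0 0 0 0 1; 0 1 0 0 0 0 1")

```text
time: 6.68
position: [0.5976, -0.0871, 0.2995]
tool_rot: [-1.377, -0.898, 0.899]
contact_force: [0.3, -0.9, 3.2]
opening: 0.184
```

Emit:
arm_command(deltas="0 0.5 0 0 0 0 1; 0 1 0 0 0 0 1; 0 1 0 0 0 0 1")

```text
time: 6.93
position: [0.5976, -0.0871, 0.2985]
tool_rot: [-1.377, -0.898, 0.899]
contact_force: [-0.9, 0.2, 3.0]
opening: 0.184
```

Emit:
arm_command(deltas="0 0.5 0 0 0 0 1; 0 1 0 0 0 0 1; 0 1 0 0 0 0 1")

```text
time: 7.18
position: [0.5976, -0.0872, 0.2975]
tool_rot: [-1.377, -0.898, 0.899]
contact_force: [-1.2, 0.2, 3.1]
opening: 0.186
```

Emit:
arm_command(deltas="0 0.4 0 0 0 0 1; 0 0.8 0 0 0 0 1; 0 0.8 0 0 0 0 1")

```text
time: 7.43
position: [0.5977, -0.0872, 0.2968]
tool_rot: [-1.377, -0.898, 0.899]
contact_force: [-0.6, -0.4, 3.4]
opening: 0.186
```

Emit:
arm_command(deltas="0 0.4 0 0 0 0 1; 0 0.8 0 0 0 0 1; 0 0.8 0 0 0 0 1")

```text
time: 7.68
position: [0.5977, -0.0872, 0.296]
tool_rot: [-1.377, -0.898, 0.899]
contact_force: [-1.3, 0.3, 3.9]
opening: 0.186
```

Emit:
arm_command(deltas="0 0.3 0 0 0 0 1; 0 0.6 0 0 0 0 1; 0 0.6 0 0 0 0 1")

```text
time: 7.93
position: [0.5977, -0.0872, 0.2956]
tool_rot: [-1.377, -0.898, 0.899]
contact_force: [-2.5, -0.6, 5.5]
opening: 0.185
```

Emit:
arm_command(deltas="0 0.3 0 0 0 0 1; 0 0.6 0 0 0 0 1; 0 0.6 0 0 0 0 1")

```text
time: 8.18
position: [0.5978, -0.0872, 0.2952]
tool_rot: [-1.377, -0.898, 0.898]
contact_force: [-2.1, 0.4, 7.6]
opening: 0.185
```

Emit:
arm_command(deltas="0 0.4 0 0 0 0 1; 0 0.8 0 0 0 0 1; 0 1 0 0 0 0 1; 0 1 0 0 0 0 1")

```text
time: 8.52
position: [0.5978, -0.0872, 0.2946]
tool_rot: [-1.378, -0.899, 0.898]
contact_force: [-3.0, 0.4, 11.6]
opening: 0.181
```

```bash
python3 rows.py -82 12 10 3
cat > pt.py <<'E'
from h import *
import sys
im=manip.read_camera("top")[:,:,::-1].copy(); cv2.imwrite(f"pics/{sys.argv[1]}.png",im)
cv2.imwrite(f"pics/{sys.argv[1]}z.png",cv2.resize(im[165:225,180:280],(800,480),interpolation=cv2.INTER_CUBIC))
hsv=cv2.cvtColor(im,cv2.COLOR_BGR2HSV).astype(float)
sat=hsv[:,:,1].copy(); hue=hsv[:,:,0]
w=np.where((hue>8)&(hue<40)&(sat>70),sat,0); w[:170]=0;w[235:]=0;w[:,:170]=0;w[:,290:]=0
S=np.array([.5965,.116])
ys,xs=np.nonzero(w);P=np.array([onplane("top",(x,y),.068)[:2] for x,y in zip(xs,ys)])-S;ww=w[ys,xs]
k=np.linalg.norm(P,axis=1);sel=(k>.066)&(k<.1);c=(P[sel]*ww[sel,None]).sum(0)/ww[sel].sum()
print("pointer ang",np.degrees(np.arctan2(c[1],c[0])),"r",np.linalg.norm(c),sel.sum(),k[sel].max())
E
python3 pt.py p0; python3 st.py
```

```text
-7.1 0 -0.2 0 0 0 1; -14.1 0 1.0 0 0 0 1; -20.7 0 3.6 0 0 0 1; -26.6 0 7.6 0 0 0 1; -31.5 0 12.7 0 0 0 1; -35.3 0 18.8 0 0 0 1; -37.7 0 25.4 0 0 0 1; -38.7 0 32.5 0 0 0 1; -38.2 0 39.6 0 0 0 1; -36.3 0 46.4 0 0 0 1
3.3 0 6.3 0 0 0 1; 7.9 0 11.7 0 0 0 1; 13.5 0 16.1 0 0 0 1; 19.9 0 19.2 0 0 0 1; 26.8 0 20.9 0 0 0 1; 33.9 0 21.2 0 0 0 1; 40.9 0 19.9 0 0 0 1; 47.5 0 17.3 0 0 0 1; 53.4 0 13.3 0 0 0 1; 58.3 0 8.2 0 0 0 1
3.8 0 -6.0 0 0 0 1; 6.2 0 -12.7 0 0 0 1; 7.2 0 -19.7 0 0 0 1; 6.7 0 -26.8 0 0 0 1; 4.7 0 -33.7 0 0 0 1; 1.4 0 -39.9 0 0 0 1; -3.2 0 -45.4 0 0 0 1; -8.8 0 -49.8 0 0 0 1; -15.2 0 -52.9 0 0 0 1; -22.1 0 -54.6 0 0 0 1
pointer ang -8.275881294170212 r 0.07797310730887021 34 0.09172070655206127
8.57 [ 0.5979 -0.0872  0.2947] F [-3.6  1.6 11.2] Ftool [  0.  -11.2   3.9] 0.184 M [0.14 0.78 0.05]
```

View pics/p0z.png

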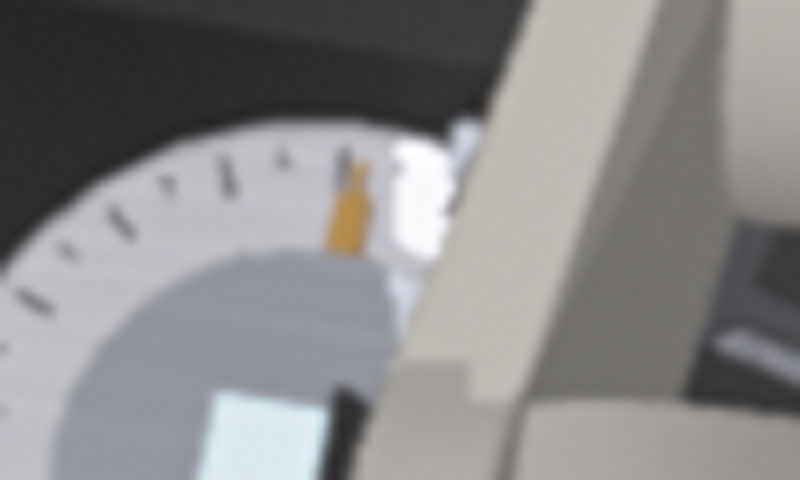

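Run:
```python
from h import *
a=cv2.imread("pics/top0.png")[172:202,210:255]; A=cv2.resize(a,(800,533),interpolation=cv2.INTER_NEAREST)
cv2.imwrite("pics/t1.png",A)
a=cv2.imread("pics/side0.png")[195:225,360:395]; cv2.imwrite("pics/s1.png",cv2.resize(a,(700,600),interpolation=cv2.INTER_NEAREST))
S=np.array([.5965,.116])
for ang in (-20,-25,-28,-30,-33):
  d=np.array([np.cos(np.radians(ang)),np.sin(np.radians(ang))])
  print(ang,[ (proj("top",[*(S+r*d),z])).round(1) for r,z in((.094,.068),(.105,.06),(.105,.076))],[ (proj("side",[*(S+r*d),z])).round(1) for r,z in((.094,.068),(.108,.06),(.108,.076))])
```

```text
-20 [array([232.8, 187.1]), array([235.2, 183.7]), array([233.9, 181.5])] [array([377.3, 210.8]), array([384.1, 214.8]), array([384.5, 207.5])]
-25 [array([236.1, 188.4]), array([238.9, 185.1]), array([237.7, 183. ])] [array([377. , 212.6]), array([383.8, 216.9]), array([384.2, 209.6])]
-28 [array([238.1, 189.4]), array([241.1, 186.2]), array([239.9, 184.1])] [array([376.6, 213.6]), array([383.4, 218.1]), array([383.9, 210.8])]
-30 [array([239.4, 190. ]), array([242.5, 187. ]), array([241.3, 184.8])] [array([376.3, 214.4]), array([383. , 218.9]), array([383.5, 211.6])]
-33 [array([241.2, 191.1]), array([244.6, 188.2]), array([243.4, 186.1])] [array([375.7, 215.4]), array([382.4, 220.2]), array([382.9, 212.8])]
```

View pics/t1.png

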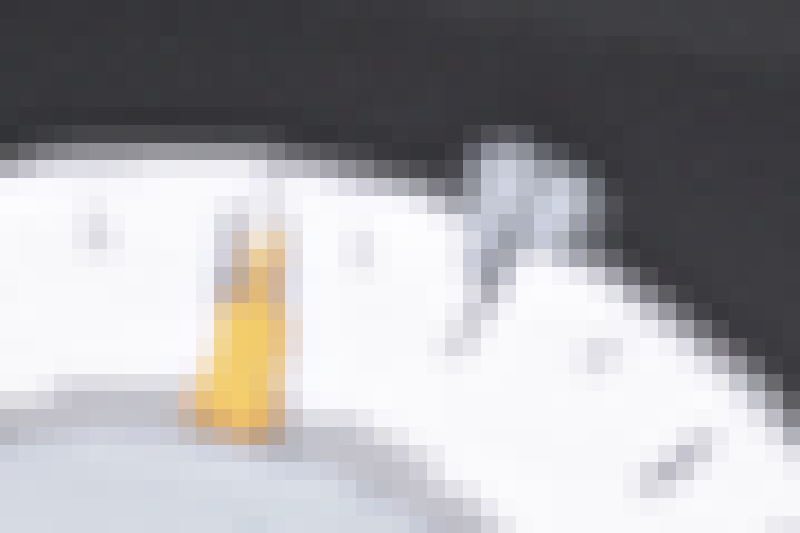

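View pics/s1.png

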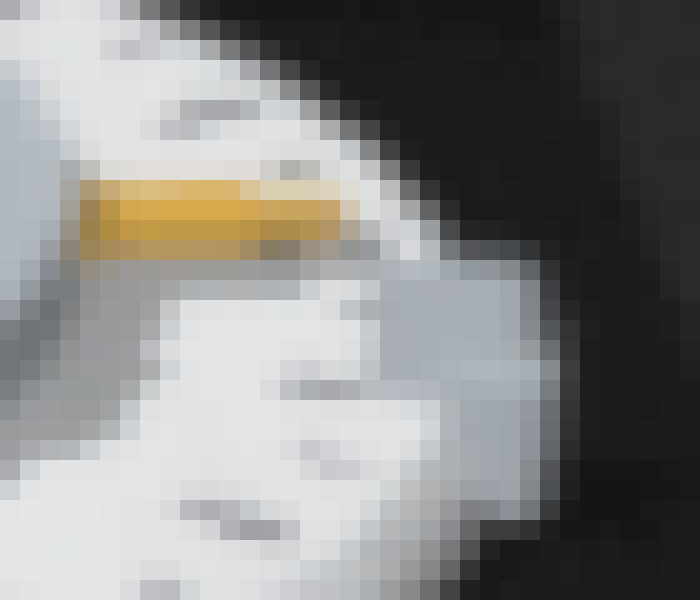

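Run:
```python
from h import *
S=np.array([.596,.1155])
g=cv2.cvtColor(cv2.imread("pics/top0.png"),cv2.COLOR_BGR2GRAY).astype(np.float32)
# polar unwrap of ring top z=.06, r .085..0.108, angles
A=np.arange(-180,180,.5);Rr=np.arange(.06,.118,.0005)
def unwrap(n,img,z,A,Rr):
    M=np.zeros((len(Rr),len(A),2),np.float32)
    for i,r in enumerate(Rr):
        for j,a in enumerate(A):
            M[i,j]=proj(n,[S[0]+r*np.cos(np.radians(a)),S[1]+r*np.sin(np.radians(a)),z])
    return cv2.remap(img,M[...,0],M[...,1],cv2.INTER_CUBIC)
U=unwrap("top",g,.062,A,Rr)
band=U[(Rr>.086)&(Rr<.101)].mean(0)
from scipy.signal import find_peaks
p,_=find_peaks(-band,prominence=4);print([(A[i],round(float(255-band[i]))) for i in p])
c=cv2.imread("pics/top0.png").astype(np.float32)
A2=np.arange(-50,10,.1)
U=unwrap("top",c,.068,A2,np.arange(.06,.125,.0005)[::-1]);cv2.imwrite("pics/un.png",cv2.resize(np.clip(U,0,255).astype(np.uint8),(780,520),interpolation=cv2.INTER_LINEAR))
```

```text
Traceback (most recent call last):
  File "h.py", line 11, in proj
    K,p,r=cam(n); c=r.T@(np.array(P)-p); return np.array([K[0,2]+K[0,0]*c[0]/-c[2],K[1,2]+K[1,1]*-c[1]/-c[2]])
          ~~~^^^
  File "h.py", line 5, in cam
    m=manip.camera_model(n); return m["mtx"],np.array(m["xyz"]),R.from_rotvec(m["rotation"]).as_matrix()
ValueError: time passes only in moves, steps and waits
```

```bash
python3 - <<'E'
s=open("h.py").read().replace("def cam(n):","import functools\n@functools.lru_cache(None)\ndef cam(n):",1);open("h.py","w").write(s)
E
cat > un.py <<'E'
from h import *
S=np.array([.596,.1155])
def unwrap(n,img,z,A,Rr):
    K,p,r=cam(n);a,rr=np.meshgrid(np.radians(A),Rr)
    P=np.stack([S[0]+rr*np.cos(a),S[1]+rr*np.sin(a),np.full_like(a,z)],-1)-p; c=P@r
    return cv2.remap(img,(K[0,2]-K[0,0]*c[...,0]/c[...,2]).astype(np.float32),(K[1,2]+K[1,1]*c[...,1]/c[...,2]).astype(np.float32),cv2.INTER_CUBIC)
E
python3 - <<'E'
from un import *
from scipy.signal import find_peaks
c=cv2.imread("pics/top0.png").astype(np.float32);g=c.mean(2)
A=np.arange(-180,180,.25);Rr=np.arange(.086,.101,.0005)
band=unwrap("top",g,.062,A,Rr).mean(0)
p,_=find_peaks(-band,prominence=4);print([(float(A[i]),round(float(255-band[i]))) for i in p])
A2=np.arange(-50,10,.1)[::-1]
U=unwrap("top",c,.068,A2,np.arange(.06,.125,.0005)[::-1]);cv2.imwrite("pics/un.png",cv2.resize(np.clip(U,0,255).astype(np.uint8),(780,520),interpolation=cv2.INTER_LINEAR))
E
```

```text
[(-176.75, 15), (-166.75, 29), (-156.25, 15), (-146.0, 25), (-136.0, 13), (-125.75, 30), (-115.5, 13), (-105.0, 29), (-94.75, 16), (-84.5, 33), (-74.25, 12), (-64.25, 30), (-54.0, 16), (-44.25, 38), (-34.0, 14), (-24.0, 51), (-14.25, 11), (-7.75, 60), (-5.25, 60), (5.75, 15), (15.25, 35), (25.0, 15), (34.75, 33), (44.5, 14), (54.25, 36), (64.0, 15), (74.25, 50), (83.5, 71), (93.0, 104), (103.0, 76), (112.75, 102), (123.0, 71), (132.5, 104), (142.75, 65), (152.5, 49), (163.0, 14), (173.0, 34)]
```

View pics/un.png

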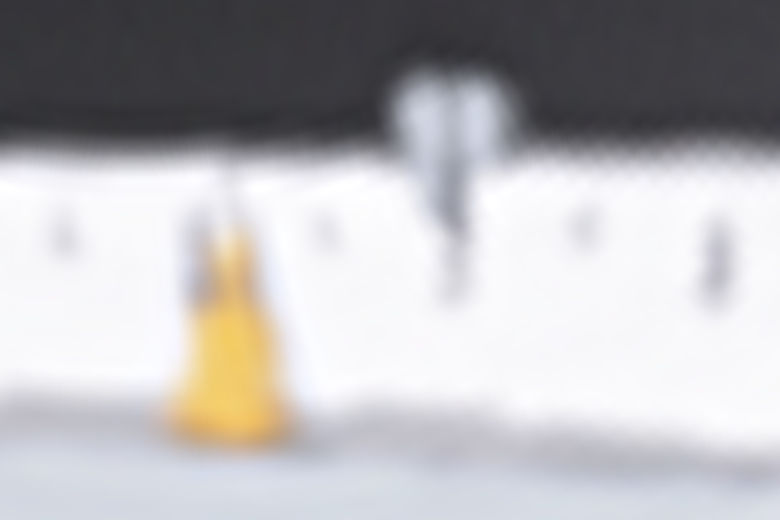

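Run:
```python
from un import *
from scipy.signal import find_peaks
c=cv2.imread("pics/top0.png").astype(np.float32);g=c.mean(2)
A=np.arange(-180,180,.1);Rr=np.arange(.088,.100,.0005)
for z in (.058,.062,.066):
  band=unwrap("top",g,z,A,Rr).mean(0)
  p,_=find_peaks(-band,prominence=4); a=A[p]
  a=a[~((a>-12)&(a<2))&~((a>-28)&(a<-20))]
  k=np.round((a+24.5)/10); M=np.c_[np.ones(len(a)),np.cos(np.radians(a)),np.sin(np.radians(a))]
  res=a-10*k
  for _ in range(3):
    s=np.linalg.lstsq(M,res,rcond=None)[0];e=res-M@s;ok=abs(e)<.6;M=M[ok];res=res[ok];a=a[ok]
  t=-24.5
  ang=s[0]; corr=lambda t:s[1]*np.cos(np.radians(t))+s[2]*np.sin(np.radians(t))
  print(z,"ring zero true",ang,"apparent at tab",ang+corr(ang),"rms",e.std(),len(a), "dcentre mm",s[1:]*np.pi/180*94, "corr at -8",corr(-8))
```

```text
0.058 ring zero true -25.658578024838402 apparent at tab -23.399712650766354 rms 0.14813358067106067 34 dcentre mm [ 2.91728054 -2.48565559] corr at -8 1.9717221967170753
0.062 ring zero true -25.65675044293228 apparent at tab -24.096037537445344 rms 0.1440247673970952 34 dcentre mm [ 2.0470219 -1.6521051] corr at -8 1.3757259217847018
0.066 ring zero true -25.65165864329279 apparent at tab -24.780129596684773 rms 0.14358287228171426 34 dcentre mm [ 1.2068726  -0.78982101] corr at -8 0.7954661018317144
```

Run:
```python
from un import *
c=cv2.imread("pics/top0.png").astype(np.float32)
A=np.arange(-180,180,2.);Rr=np.arange(.055,.08,.00025)
U=unwrap("top",c.mean(2),.0765,A,Rr)
P=[]
for j,a in enumerate(A):
    d=np.gradient(cv2.GaussianBlur(U[:,j:j+1],(1,9),2)[:,0]); i=np.argmax(abs(d)); i2=np.argmax(d)
    P.append((S[0]+Rr[i2]*np.cos(np.radians(a)),S[1]+Rr[i2]*np.sin(np.radians(a)),Rr[i2]))
P=np.array(P);print((P[::6,2]*1000).round(1))
Q=P[:,:2]
for _ in range(6):
    cc,r=circ(Q);d=abs(np.linalg.norm(Q-cc,axis=1)-r);Q=Q[d<max(2*np.median(d),.0006)]
print(cc,r,len(Q))
```

```text
[66.2 65.8 65.5 65.2 65.  65.  65.2 65.2 65.5 66.5 66.8 67.8 70.2 72.3
 69.2 72.8 72.  72.  70.5 69.  67.5 67.  66.5 66.2 68.  65.2 65.8 64.5
 65.8 65.5]
[0.59733713 0.11590511] 0.06654669630414047 106
```

```bash
cat > pt.py <<'E'
from h import *
import sys
def ptr(im,C=(.5973,.1168)):
    hsv=cv2.cvtColor(im,cv2.COLOR_BGR2HSV).astype(float);sat=hsv[:,:,1];hue=hsv[:,:,0]
    w=np.where((hue>8)&(hue<40)&(sat>60),sat,0); w[:170]=0;w[235:]=0;w[:,:170]=0;w[:,290:]=0
    ys,xs=np.nonzero(w);P=np.array([onplane("top",(x,y),.068)[:2] for x,y in zip(xs,ys)])-C;ww=w[ys,xs]
    k=np.linalg.norm(P,axis=1);out=[]
    for lo,hi in((.066,.1),(.068,.08),(.08,.1)):
        s=(k>lo)&(k<hi);c=(P[s]*ww[s,None]).sum(0)/ww[s].sum();out.append((round(float(np.degrees(np.arctan2(c[1],c[0]))),2),int(s.sum())))
    return out
if __name__=="__main__":
    if len(sys.argv)>1:
        im=manip.read_camera("top")[:,:,::-1].copy(); cv2.imwrite(f"pics/{sys.argv[1]}.png",im)
        cv2.imwrite(f"pics/{sys.argv[1]}z.png",cv2.resize(im[165:225,180:280],(800,480),interpolation=cv2.INTER_CUBIC))
        print(ptr(im))
    else:
        for f in("top0","p0"):
            im=cv2.imread(f"pics/{f}.png")
            for C in((.5973,.1168),(.5977,.1176),(.5968,.1167),(.5985,.1184)): print(f,C,ptr(im,C))
E
python3 pt.py
```

```text
top0 (0.5973, 0.1168) [(-9.1, 40), (-9.13, 24), (-9.06, 16)]
top0 (0.5977, 0.1176) [(-9.73, 40), (-9.86, 24), (-9.47, 15)]
top0 (0.5968, 0.1167) [(-8.97, 40), (-8.95, 23), (-9.0, 17)]
top0 (0.5985, 0.1184) [(-10.42, 40), (-10.51, 23), (-10.1, 15)]
p0 (0.5973, 0.1168) [(-8.95, 38), (-8.94, 24), (-9.01, 13)]
p0 (0.5977, 0.1176) [(-9.59, 38), (-9.68, 24), (-9.38, 12)]
p0 (0.5968, 0.1167) [(-8.82, 38), (-8.73, 24), (-8.97, 14)]
p0 (0.5985, 0.1184) [(-10.28, 38), (-10.31, 23), (-10.01, 12)]
```

Emit:
arm_command(deltas="-7.1 0 -0.2 0 0 0 1; -14.1 0 1.0 0 0 0 1; -20.7 0 3.6 0 0 0 1; -26.6 0 7.6 0 0 0 1; -31.5 0 12.7 0 0 0 1")

```text
time: 8.98
position: [0.5746, -0.1113, 0.2952]
tool_rot: [-1.381, -0.902, 0.896]
contact_force: [2.3, -0.5, 8.5]
opening: 0.187
```

```bash
python3 st.py;  python3 rows.py -142 12 5 1
```

```text
8.98 [ 0.5746 -0.1113  0.2952] F [ 2.3 -0.5  8.5] Ftool [ 0.4 -8.5 -2.3] 0.187 M [ 0.11 -0.4   0.04]
-3.8 0 6.0 0 0 0 1; -6.2 0 12.7 0 0 0 1; -7.2 0 19.7 0 0 0 1; -6.7 0 26.8 0 0 0 1; -4.7 0 33.7 0 0 0 1
```

Emit:
arm_command(deltas="-3.8 0.3 6.0 0 0 0 1; -6.2 0.6 12.7 0 0 0 1; -7.2 0.6 19.7 0 0 0 1; -6.7 0.6 26.8 0 0 0 1; -4.7 0.6 33.7 0 0 0 1")

```text
time: 9.4
position: [0.5409, -0.1032, 0.2946]
tool_rot: [-1.382, -0.899, 0.9]
contact_force: [-4.5, -10.0, 14.0]
opening: 0.185
```

```bash
python3 st.py;  python3 rows.py 158 12 5 1
```

```text
9.4 [ 0.5409 -0.1032  0.2946] F [ -4.5 -10.   14. ] Ftool [-11. -14.   0.] 0.185 M [-1.65  0.81  0.04]
3.3 0 6.3 0 0 0 1; 7.9 0 11.7 0 0 0 1; 13.5 0 16.1 0 0 0 1; 19.9 0 19.2 0 0 0 1; 26.8 0 20.9 0 0 0 1
```

Emit:
arm_command(deltas="1.8 0 6.6 0 0 0 1; 5.9 0 12.2 0 0 0 1; 11.5 0 16.6 0 0 0 1; 17.9 0 19.7 0 0 0 1; 24.8 0 21.4 0 0 0 1")

```text
time: 9.82
position: [0.531, -0.0705, 0.2943]
tool_rot: [-1.379, -0.899, 0.899]
contact_force: [-4.4, -2.3, 14.4]
opening: 0.187
```

```bash
python3 st.py;  python3 rows.py 98 12 5 1
```

```text
9.82 [ 0.531  -0.0705  0.2943] F [-4.4 -2.3 14.4] Ftool [ -3.8 -14.4   3.1] 0.187 M [-0.45  0.64 -0.04]
7.1 0 0.2 0 0 0 1; 14.1 0 -1.0 0 0 0 1; 20.7 0 -3.6 0 0 0 1; 26.6 0 -7.6 0 0 0 1; 31.5 0 -12.7 0 0 0 1
```

Emit:
arm_command(deltas="6.8 -0.1 0.7 0 0 0 1; 13.8 -0.2 -0.5 0 0 0 1; 20.4 -0.2 -3.1 0 0 0 1; 26.3 -0.2 -7.1 0 0 0 1; 31.2 -0.2 -12.2 0 0 0 1")

```text
time: 10.23
position: [0.5552, -0.0462, 0.2945]
tool_rot: [-1.378, -0.899, 0.898]
contact_force: [-3.7, 0.6, 12.9]
opening: 0.188
```

```bash
python3 st.py;  python3 rows.py 38 12 5 1
```

```text
10.23 [ 0.5552 -0.0462  0.2945] F [-3.7  0.6 12.9] Ftool [ -0.9 -12.9   3.7] 0.188 M [-0.    0.67  0.03]
3.8 0 -6.0 0 0 0 1; 6.2 0 -12.7 0 0 0 1; 7.2 0 -19.7 0 0 0 1; 6.7 0 -26.8 0 0 0 1; 4.7 0 -33.7 0 0 0 1
```

Emit:
arm_command(deltas="3.8 0 -6.0 0 0 0 1; 6.2 0 -12.7 0 0 0 1; 7.2 0 -19.7 0 0 0 1; 6.7 0 -26.8 0 0 0 1; 4.7 0 -33.7 0 0 0 1")

```text
time: 10.65
position: [0.5887, -0.0556, 0.2947]
tool_rot: [-1.378, -0.901, 0.897]
contact_force: [-2.6, 1.6, 11.8]
opening: 0.182
```

```bash
python3 st.py; python3 pt.py p1;  python3 rows.py -22 12 5 2
```

```text
10.65 [ 0.5887 -0.0556  0.2947] F [-2.6  1.6 11.8] Ftool [  0.4 -11.8   3. ] 0.182 M [ 0.14  0.5  -0.  ]
[(nan, 0), (nan, 0), (nan, 0)]
-3.3 0 -6.3 0 0 0 1; -7.9 0 -11.7 0 0 0 1; -13.5 0 -16.1 0 0 0 1; -19.9 0 -19.2 0 0 0 1; -26.8 0 -20.9 0 0 0 1
-7.1 0 -0.2 0 0 0 1; -14.1 0 1.0 0 0 0 1; -20.7 0 3.6 0 0 0 1; -26.6 0 7.6 0 0 0 1; -31.5 0 12.7 0 0 0 1pt.py:9: RuntimeWarning: invalid value encountered in divide
  s=(k>lo)&(k<hi);c=(P[s]*ww[s,None]).sum(0)/ww[s].sum();out.append((round(float(np.degrees(np.arctan2(c[1],c[0]))),2),int(s.sum())))
```

Emit:
arm_command(deltas="-3.3 0.1 -6.3 0 0 0 1; -7.9 0.1 -11.7 0 0 0 1; -13.5 0.1 -16.1 0 0 0 1; -19.9 0.1 -19.2 0 0 0 1; -26.8 0.1 -20.9 0 0 0 1")

```text
time: 11.12
position: [0.5969, -0.0889, 0.2946]
tool_rot: [-1.379, -0.901, 0.897]
contact_force: [-2.5, 3.4, 11.2]
opening: 0.187
```

```bash
python3 st.py; python3 pt.py p2;python3 - <<'E'
from h import *
im=manip.read_camera("side")[:,:,::-1]; cv2.imwrite("pics/sd2.png",im);cv2.imwrite("pics/sd2z.png",cv2.resize(im[180:250,310:410],(800,560),interpolation=cv2.INTER_CUBIC))
E
```

```text
11.12 [ 0.5969 -0.0889  0.2946] F [-2.5  3.4 11.2] Ftool [  2.1 -11.2   3.6] 0.187 M [0.59 0.48 0.04]
[(-15.03, 38), (-14.96, 22), (-15.0, 14)]
```

View pics/sd2z.png

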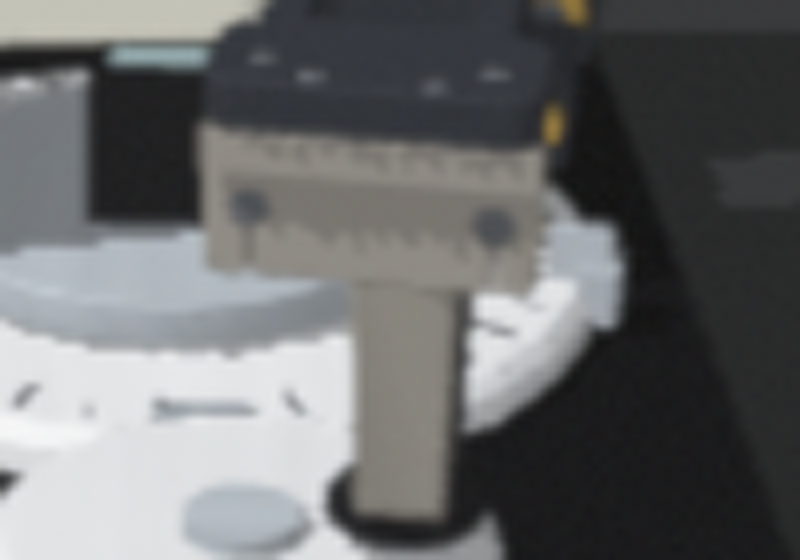

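Emit:
arm_command(deltas="-7.1 0.1 -0.2 0 0 0 1; -14.1 0.1 1.0 0 0 0 1; -20.7 0.1 3.6 0 0 0 1; -26.6 0.1 7.6 0 0 0 1; -31.5 0.1 12.7 0 0 0 1; -35.3 0.1 18.8 0 0 0 1; -37.7 0.1 25.4 0 0 0 1")

```text
time: 11.8
position: [0.5587, -0.1133, 0.2948]
tool_rot: [-1.38, -0.902, 0.895]
contact_force: [2.2, 4.4, 11.7]
opening: 0.185
```

```bash
python3 st.py;  python3 rows.py -166 12 8 2
```

```text
11.8 [ 0.5587 -0.1133  0.2948] F [ 2.2  4.4 11.7] Ftool [  4.9 -11.7  -0.3] 0.185 M [ 0.79 -0.55 -0.02]
-1.0 0 7.0 0 0 0 1; -0.5 0 14.1 0 0 0 1; 1.5 0 21.0 0 0 0 1; 4.8 0 27.2 0 0 0 1; 9.4 0 32.7 0 0 0 1; 15.0 0 37.1 0 0 0 1; 21.4 0 40.2 0 0 0 1; 28.3 0 41.9 0 0 0 1
7.1 0 0.2 0 0 0 1; 14.1 0 -1.0 0 0 0 1; 20.7 0 -3.6 0 0 0 1; 26.6 0 -7.6 0 0 0 1; 31.5 0 -12.7 0 0 0 1; 35.3 0 -18.8 0 0 0 1; 37.7 0 -25.4 0 0 0 1; 38.7 0 -32.5 0 0 0 1
```

Emit:
arm_command(deltas="-1.0 0 7.0 0 0 0 1; -0.5 0 14.1 0 0 0 1; 1.5 0 21.0 0 0 0 1; 4.8 0 27.2 0 0 0 1; 9.4 0 32.7 0 0 0 1; 15.0 0 37.1 0 0 0 1; 21.4 0 40.2 0 0 0 1; 28.3 0 41.9 0 0 0 1")

```text
time: 12.47
position: [0.5308, -0.0705, 0.2944]
tool_rot: [-1.379, -0.9, 0.898]
contact_force: [-2.0, -2.6, 13.6]
opening: 0.186
```

Emit:
arm_command(deltas="7.1 0 0.2 0 0 0 1; 14.1 0 -1.0 0 0 0 1; 20.7 0 -3.6 0 0 0 1; 26.6 0 -7.6 0 0 0 1; 31.5 0 -12.7 0 0 0 1; 35.3 0 -18.8 0 0 0 1; 37.7 0 -25.4 0 0 0 1; 38.7 0 -32.5 0 0 0 1")

```text
time: 13.13
position: [0.5768, -0.0475, 0.2945]
tool_rot: [-1.378, -0.9, 0.897]
contact_force: [-2.0, 1.6, 13.1]
opening: 0.184
```

```bash
python3 st.py;  python3 rows.py 2 12 7 1
```

```text
13.13 [ 0.5768 -0.0475  0.2945] F [-2.   1.6 13.1] Ftool [  0.7 -13.1   2.4] 0.184 M [ 0.06  0.55 -0.02]
-0.5 0 -7.1 0 0 0 1; -2.5 0 -13.9 0 0 0 1; -5.8 0 -20.2 0 0 0 1; -10.4 0 -25.6 0 0 0 1; -16.0 0 -30.0 0 0 0 1; -22.4 0 -33.1 0 0 0 1; -29.2 0 -34.9 0 0 0 1
```

Emit:
arm_command(deltas="-0.5 0 -7.1 0 0 0 1; -2.5 0 -13.9 0 0 0 1; -5.8 0 -20.2 0 0 0 1; -10.4 0 -25.6 0 0 0 1; -16.0 0 -30.0 0 0 0 1; -22.4 0 -33.1 0 0 0 1; -29.2 0 -34.9 0 0 0 1")

```text
time: 13.72
position: [0.597, -0.0889, 0.2945]
tool_rot: [-1.379, -0.9, 0.897]
contact_force: [-2.4, 3.8, 11.4]
opening: 0.185
```

```bash
python3 st.py; python3 pt.py p3;python3 rows.py -82 12 10 2
```

```text
13.72 [ 0.597  -0.0889  0.2945] F [-2.4  3.8 11.4] Ftool [  2.5 -11.4   3.8] 0.185 M [0.58 0.54 0.01]
[(-20.96, 39), (-21.16, 23), (-20.7, 14)]
-7.1 0 -0.2 0 0 0 1; -14.1 0 1.0 0 0 0 1; -20.7 0 3.6 0 0 0 1; -26.6 0 7.6 0 0 0 1; -31.5 0 12.7 0 0 0 1; -35.3 0 18.8 0 0 0 1; -37.7 0 25.4 0 0 0 1; -38.7 0 32.5 0 0 0 1; -38.2 0 39.6 0 0 0 1; -36.3 0 46.4 0 0 0 1
3.3 0 6.3 0 0 0 1; 7.9 0 11.7 0 0 0 1; 13.5 0 16.1 0 0 0 1; 19.9 0 19.2 0 0 0 1; 26.8 0 20.9 0 0 0 1; 33.9 0 21.2 0 0 0 1; 40.9 0 19.9 0 0 0 1; 47.5 0 17.3 0 0 0 1; 53.4 0 13.3 0 0 0 1; 58.3 0 8.2 0 0 0 1
```

View pics/p3z.png

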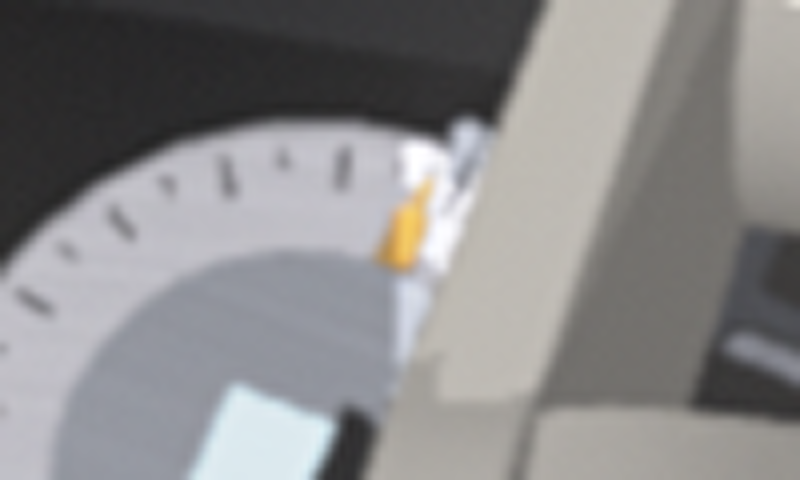

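Emit:
arm_command(deltas="-7.1 0.1 -0.2 0 0 0 1; -14.1 0.1 1.0 0 0 0 1; -20.7 0.1 3.6 0 0 0 1; -26.6 0.1 7.6 0 0 0 1; -31.5 0.1 12.7 0 0 0 1; -35.3 0.1 18.8 0 0 0 1; -37.7 0.1 25.4 0 0 0 1; -38.7 0.1 32.5 0 0 0 1; -38.2 0 39.6 0 0 0 1; -36.3 0 46.4 0 0 0 1")

```text
time: 14.6
position: [0.54, -0.1039, 0.2948]
tool_rot: [-1.381, -0.902, 0.896]
contact_force: [1.3, -0.9, 10.8]
opening: 0.184
```

Emit:
arm_command(deltas="3.3 0 6.3 0 0 0 1; 7.9 0 11.7 0 0 0 1; 13.5 0 16.1 0 0 0 1; 19.9 0 19.2 0 0 0 1; 26.8 0 20.9 0 0 0 1; 33.9 0 21.2 0 0 0 1; 40.9 0 19.9 0 0 0 1; 40.9 0 19.9 0 0 0 1")

```text
time: 15.27
position: [0.538, -0.0572, 0.2944]
tool_rot: [-1.378, -0.9, 0.897]
contact_force: [-3.1, 2.6, 14.3]
opening: 0.183
```

```bash
python3 st.py; python3 pt.py p4
```

```text
15.27 [ 0.538  -0.0572  0.2944] F [-3.1  2.6 14.3] Ftool [  1.2 -14.3   3.8] 0.183 M [0.5  0.47 0.03]Traceback (most recent call last):
  File "pt.py", line 15, in <module>
    print(ptr(im))
          ~~~^^^^
  File "pt.py", line 6, in ptr
    ys,xs=np.nonzero(w);P=np.array([onplane("top",(x,y),.068)[:2] for x,y in zip(xs,ys)])-C;ww=w[ys,xs]
                          ~~~~~~~~~~~~~~~~~~~~~~~~~~~~~~~~~~~~~~~~~~~~~~~~~~~~~~~~~~~~~~~^~
ValueError: operands could not be broadcast together with shapes (0,) (2,)
```

View pics/p4z.png

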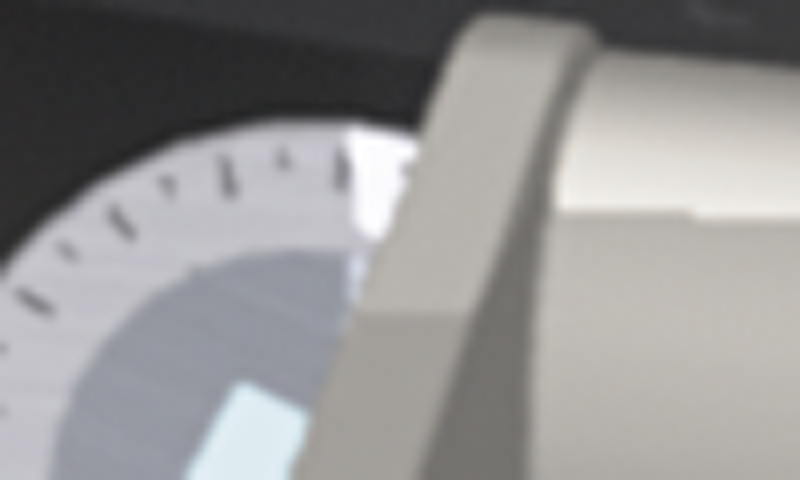

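```bash
python3 rows.py 74 11 6 1 0 0 -0.1
```

```text
6.1 -0.1 -2.4 0 0 0 1; 11.6 -0.1 -5.9 0 0 0 1; 16.3 -0.1 -10.4 0 0 0 1; 20.1 -0.1 -15.7 0 0 0 1; 22.8 -0.1 -21.6 0 0 0 1; 24.3 -0.1 -28.0 0 0 0 1
```

Emit:
arm_command(deltas="6.1 -0.1 -2.4 0 0 0 1; 11.6 -0.1 -5.9 0 0 0 1; 16.3 -0.1 -10.4 0 0 0 1; 20.1 -0.1 -15.7 0 0 0 1; 22.8 -0.1 -21.6 0 0 0 1; 24.3 -0.1 -28.0 0 0 0 1; 24.3 -0.1 -28.0 0 0 0 1")

```text
time: 15.9
position: [0.5745, -0.0468, 0.2947]
tool_rot: [-1.38, -0.902, 0.896]
contact_force: [0.6, 1.9, 11.5]
opening: 0.185
```

```bash
python3 st.py
```

```text
15.9 [ 0.5745 -0.0468  0.2947] F [ 0.6  1.9 11.5] Ftool [  2.  -11.5   0.2] 0.185 M [ 0.32 -0.11  0.02]
```

Emit:
arm_command(deltas="0 -2 0 0 0 0 1; 0 -4 0 0 0 0 1; 0 -6 0 0 0 0 1; 0 -8 0 0 0 0 1; 0 -9 0 0 0 0 1; 0 -9 0 0 0 0 0.7; 0 -9 0 0 0 0 0.55; 0 -9 0 0 0 0 0.55; 0 -9 0 0 0 0 0.55")

```text
time: 16.65
position: [0.5723, -0.0472, 0.302]
tool_rot: [-1.377, -0.897, 0.899]
contact_force: [0.2, 0.6, -0.8]
opening: 0.442
```

```bash
python3 st.py
```

```text
16.65 [ 0.5723 -0.0472  0.302 ] F [ 0.2  0.6 -0.8] Ftool [0.6 0.8 0.1] 0.442 M [ 0.    0.01 -0.03]
```

Emit:
arm_command(deltas="0 -15 0 0 0 0 0.55; 0 -40 0 0 0 0 0.55; 0 -65 0 0 0 0 0.55; -15 -80 7 0 0 0 0.55; -40 -90 20 0 0 0 0.7; -70 -90 35 0 0 0 0.8; -100 -90 50 0 0 0 0.9; -125 -90 62 0 0 0 1; -140 -90 69 0 0 0 1; -140 -90 69 0 0 0 1")

```text
time: 17.48
position: [0.4507, -0.1487, 0.3922]
tool_rot: [-1.377, -0.896, 0.898]
contact_force: [0.1, 0.7, 0.3]
opening: 0.04
```

```bash
python3 st.py; python3 pt.py p5
python3 - <<'E'
from h import *
im=manip.read_camera("side")[:,:,::-1]; cv2.imwrite("pics/sd5.png",im);cv2.imwrite("pics/sd5z.png",cv2.resize(im[180:250,310:410],(800,560),interpolation=cv2.INTER_CUBIC))
E
```

```text
17.48 [ 0.4507 -0.1487  0.3922] F [0.1 0.7 0.3] Ftool [ 0.7 -0.3  0.2] 0.04 M [-0.    0.02  0.01]
[(-25.57, 41), (-25.55, 26), (-25.61, 15)]
```

View pics/p5z.png

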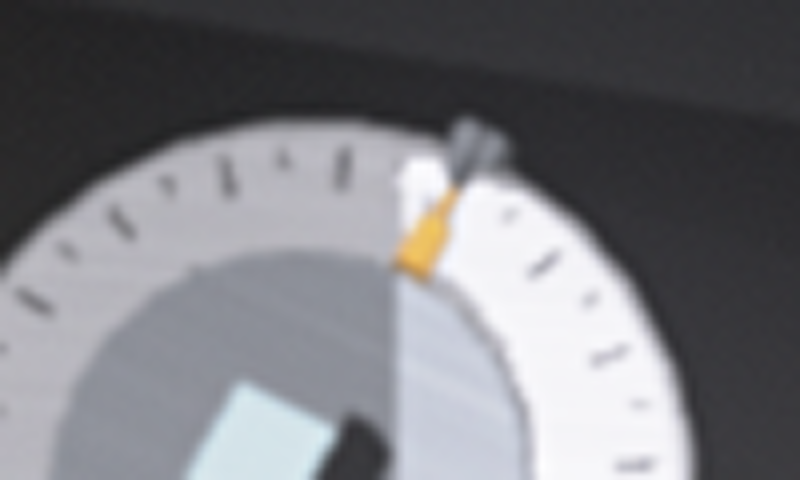

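View pics/sd5z.png

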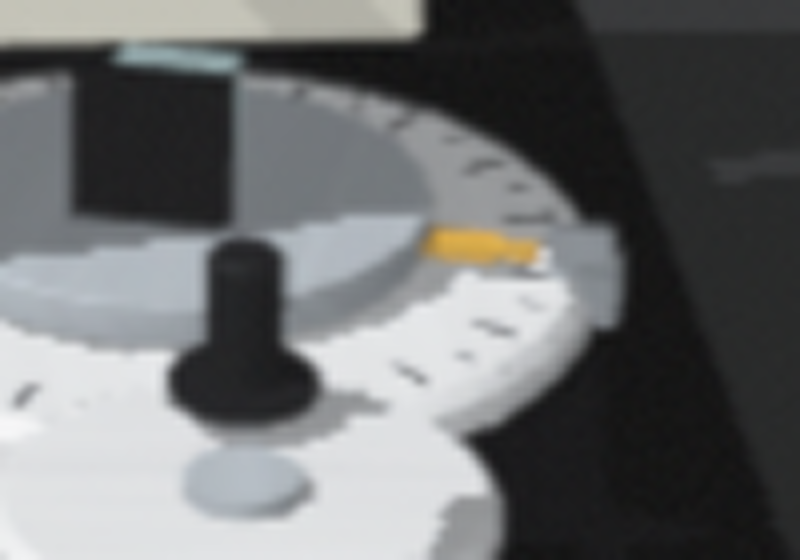

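Run:
```python
import un
from un import *
un.S=np.array([.5973,.1168])
c=cv2.imread("pics/p5.png").astype(np.float32)
A2=np.arange(-50,0,.1)[::-1]
out=[]
for z in(.062,.068,.076):
    U=unwrap("top",c,z,A2,np.arange(.085,.125,.0005)[::-1]);U=np.clip((U-40)*1.2,0,255).astype(np.uint8);U=cv2.resize(U,(780,195),interpolation=cv2.INTER_LINEAR)
    cv2.line(U,(int(25.66*15.6),0),(int(25.66*15.6),12),(0,0,255),1); out.append(U)
cv2.imwrite("pics/un5.png",np.vstack(out))
```

```text
(no output)
```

View pics/un5.png

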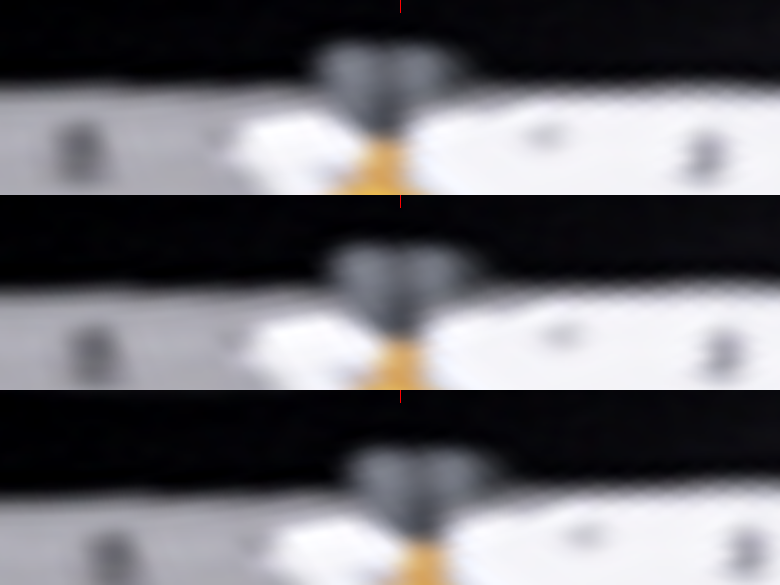

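Run:
```python
from un import *
C=np.array([.5973,.1168])
def P(r,a,t,z):
    a=np.radians(a);d=np.array([np.cos(a),np.sin(a)]);return [*(C+r*d+t*np.array([-d[1],d[0]])),z]
z8=lambda q:((q-[310,180])*8).round(0)
print("ptr tip",z8(proj("side",P(.094,-25.57,0,.068))),"base",z8(proj("side",P(.067,-25.57,0,.068))))
for a in(-23,-25.57,-28):
  print(a,"far top in/out",z8(proj("side",P(.097,a,.002,.076))),z8(proj("side",P(.112,a,.002,.076))),"near top",z8(proj("side",P(.097,a,-.002,.076))),z8(proj("side",P(.112,a,-.002,.076))),"near bottom .064",z8(proj("side",P(.097,a,-.002,.064))))
im=cv2.imread("pics/sd5.png")[200:226,368:394]
cv2.imwrite("pics/s5n.png",cv2.resize(np.clip((im.astype(float)-20)*1.3,0,255).astype(np.uint8),(598,598),interpolation=cv2.INTER_NEAREST))
im=cv2.imread("pics/p5.png")[174:200,224:250]
cv2.imwrite("pics/t5n.png",cv2.resize(im,(598,598),interpolation=cv2.INTER_NEAREST))
```

```text
ptr tip [537. 260.] base [429. 250.]
-23 far top in/out [554. 222.] [614. 226.] near top [552. 228.] [613. 233.] near bottom .064 [550. 272.]
-25.57 far top in/out [552. 229.] [613. 235.] near top [550. 236.] [611. 242.] near bottom .064 [547. 280.]
-28 far top in/out [550. 236.] [610. 243.] near top [547. 243.] [608. 250.] near bottom .064 [545. 287.]
```

View pics/s5n.png

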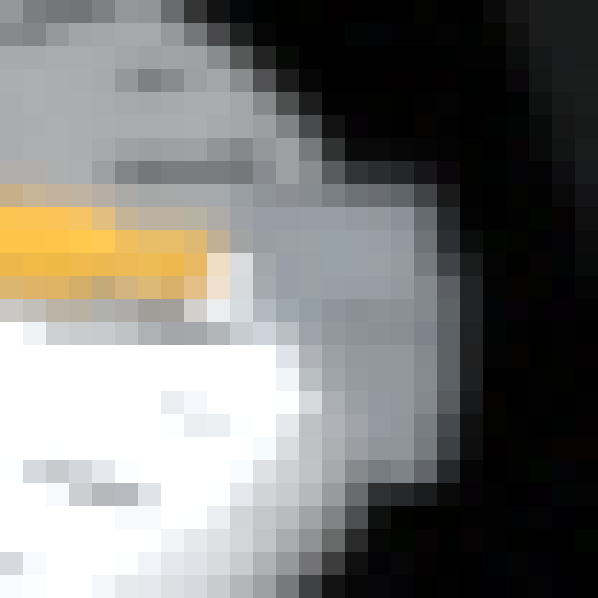

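View pics/t5n.png

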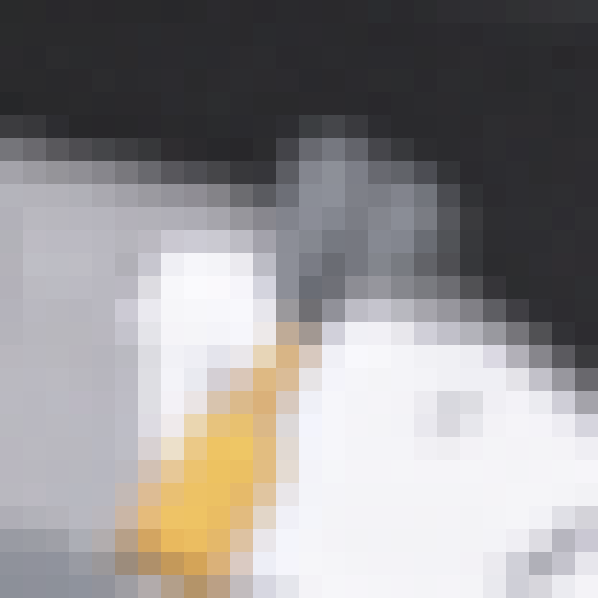

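Emit:
arm_command(deltas="12 0 2 0 0 0 1; 35 0 6 0 0 0 1; 63 0 11 0 0 0 1; 92 0 16 0 0 0 1; 121 10 20 0 0 0 1; 148 30 25 0 0 0 1; 170 60 29 0 0 0 1; 182 85 31 0 0 0 1; 186 100 31 0 0 0 1; 186 100 31 0 0 0 1")

```text
time: 18.42
position: [0.4993, 0.0375, 0.2892]
tool_rot: [-1.374, -0.897, 0.904]
contact_force: [-1.3, -0.5, -0.3]
opening: 0.004
```

```bash
python3 st.py
python3 - <<'E'
from h import *
im=manip.read_camera("side")[:,:,::-1]; cv2.imwrite("pics/sd6z.png",cv2.resize(im[150:270,240:400],(800,600),interpolation=cv2.INTER_CUBIC))
E
```

```text
18.42 [0.4993 0.0375 0.2892] F [-1.3 -0.5 -0.3] Ftool [-1.   0.3  1. ] 0.004 M [-0.    0.   -0.02]
```

View pics/sd6z.png

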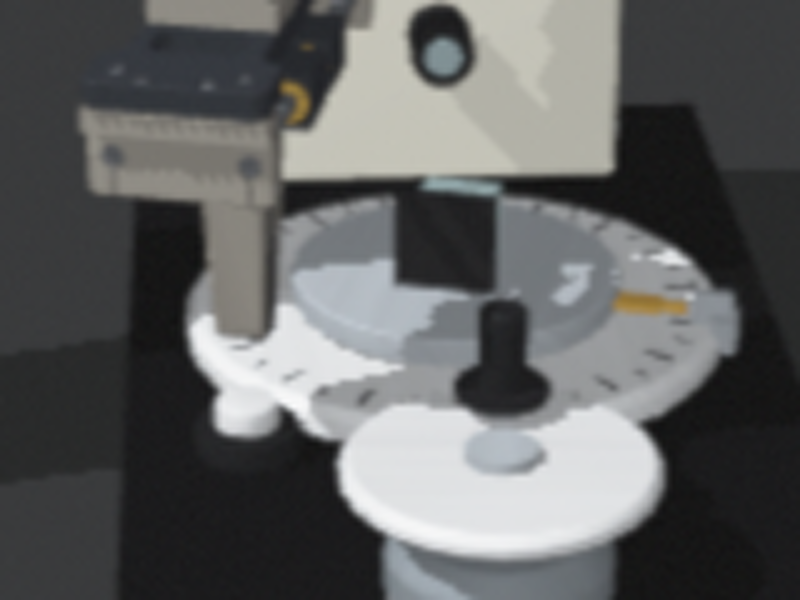

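Emit:
arm_command(deltas="-4 0 1 0 0 0 1; -7 4 2 0 0 0 1; -7 10 2 0 0 0 1; -7 16 2 0 0 0 1; -7 21 2 0 0 0 1; -7 24 2 0 0 0 1; -7 26 2 0 0 0 1; -7 28 2 0 0 0 1; -7 28 2 0 0 0 1")

```text
time: 19.22
position: [0.4949, 0.0298, 0.264]
tool_rot: [-1.377, -0.898, 0.899]
contact_force: [-0.2, -0.4, 0.0]
opening: 0.004
```

```bash
python3 st.py
```

```text
19.22 [0.4949 0.0298 0.264 ] F [-0.2 -0.4  0. ] Ftool [-0.4 -0.   0. ] 0.004 M [-0.01 -0.01  0.05]
```

Tip at 74 mm, no contact yet. Press in steps.

Emit:
arm_command(deltas="0 2 0 0 0 0 1; 0 4 0 0 0 0 1; 0 5 0 0 0 0 1; 0 5 0 0 0 0 1")

```text
time: 19.55
position: [0.4952, 0.0299, 0.2594]
tool_rot: [-1.378, -0.899, 0.898]
contact_force: [-0.6, -0.0, 2.8]
opening: 0.002
```

Emit:
arm_command(deltas="0 1 0 0 0 0 1; 0 2 0 0 0 0 1; 0 2 0 0 0 0 1")

```text
time: 19.8
position: [0.4952, 0.0299, 0.2575]
tool_rot: [-1.378, -0.899, 0.898]
contact_force: [-0.5, 0.2, 3.6]
opening: 0.003
```

Emit:
arm_command(deltas="0 1 0 0 0 0 1; 0 2 0 0 0 0 1; 0 2.5 0 0 0 0 1; 0 2.5 0 0 0 0 1")

```text
time: 20.13
position: [0.4953, 0.0299, 0.2562]
tool_rot: [-1.378, -0.899, 0.898]
contact_force: [-5.5, -0.1, 21.9]
opening: 0.004
```

Emit:
arm_command(deltas="0 0.5 0 0 0 0 1; 0 1 0 0 0 0 1; 0 1 0 0 0 0 1")

```text
time: 20.38
position: [0.4953, 0.0298, 0.2559]
tool_rot: [-1.378, -0.899, 0.898]
contact_force: [-8.6, 0.3, 34.0]
opening: 0.006
```

Emit:
arm_command(deltas="0 -1 0 0 0 0 1; 0 -1 0 0 0 0 1")

```text
time: 20.55
position: [0.4952, 0.0298, 0.2562]
tool_rot: [-1.378, -0.899, 0.898]
contact_force: [-4.5, 0.7, 21.1]
opening: 0.004
```

```bash
python3 st.py
python3 - <<'E'
from h import *
im=manip.read_camera("side")[:,:,::-1]; cv2.imwrite("pics/sd7z.png",cv2.resize(im[195:255,260:340],(800,600),interpolation=cv2.INTER_CUBIC))
E
```

```text
20.55 [0.4952 0.0298 0.2562] F [-4.5  0.7 21.1] Ftool [ -1.2 -21.1   4.4] 0.004 M [-0.09  0.94  0.02]
```

View pics/sd7z.png

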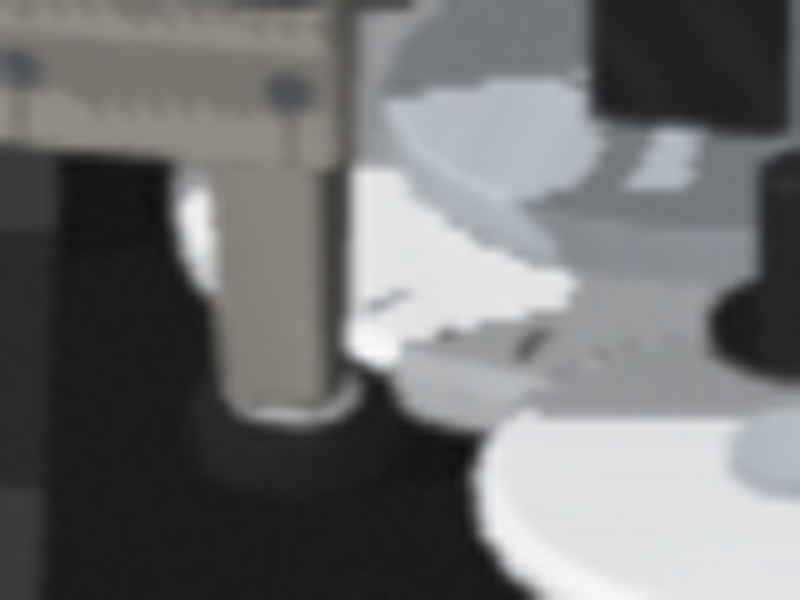

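Emit:
arm_command(deltas="0 -3 0 0 0 0 1; 0 -8 0 0 0 0 1; 0 -20 0 0 0 0 1; 0 -45 0 0 0 0 1; 0 -75 0 0 0 0 1; -25 -100 0 0 0 0 1; -60 -125 -2 0 0 0 1; -95 -140 -4 0 0 0 1; -130 -145 -6 0 0 0 1; -160 -145 -8 0 0 0 1")

```text
time: 21.43
position: [0.437, -0.1213, 0.4015]
tool_rot: [-1.379, -0.9, 0.898]
contact_force: [1.0, -0.4, 1.0]
opening: 0.008
```

Emit:
arm_command(deltas="-20 0 10 0 0 0 1; -20 0 20 0 0 0 1; -20 0 20 0 0 0 1; -20 0 20 0 0 0 1")

```text
time: 21.77
position: [0.4113, -0.1296, 0.3998]
tool_rot: [-1.377, -0.898, 0.898]
contact_force: [-0.3, -0.1, 0.8]
opening: 0.008
```

```bash
python3 st.py; python3 pt.py p8
python3 - <<'E'
from h import *
im=manip.read_camera("side")[:,:,::-1]; cv2.imwrite("pics/sd8.png",im)
E
```

```text
21.77 [ 0.4113 -0.1296  0.3998] F [-0.3 -0.1  0.8] Ftool [-0.3 -0.8  0.2] 0.008 M [-0.02 -0.06 -0.02]
[(-25.67, 39), (-25.71, 23), (-25.59, 15)]
```

View pics/sd8.png

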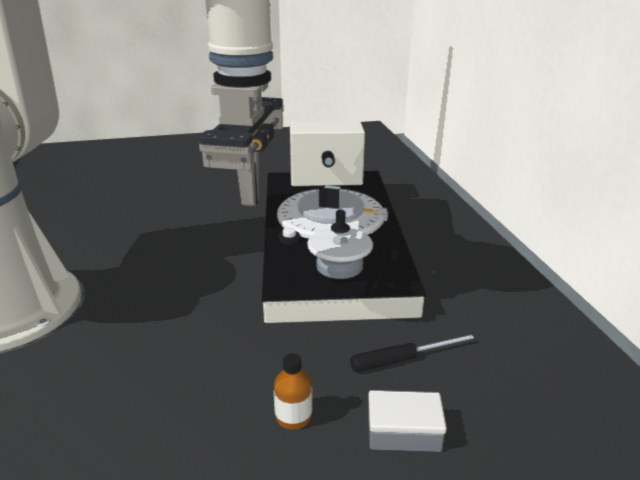

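View pics/p8z.png

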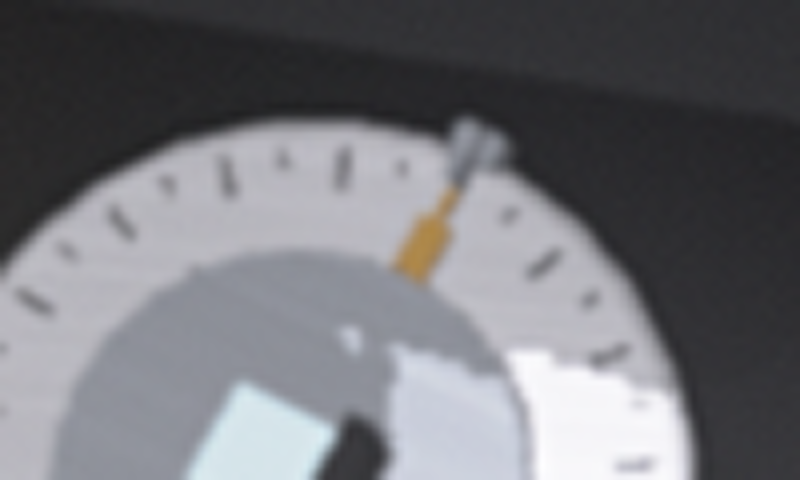

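The side view shows the button back up at (289, 231), the wheel raised, and the bottle (293, 395), box (405, 420) and screwdriver where they were. In the top view the pointer runs straight into the tab, at -25.67° against -25.66°. I'm handing it in.

```bash
python3 -c "
from workcell import manip
print(manip.sign_off())"
```

```text
the job is handed in; nothing more can be done
None
```

The sample table is on the tab and the record button was pressed fully down and let go. I handed the job in at about 22 s of the 72 s allowed.

- **Winding:** I held the crank grip and first moved it about 200° clockwise without pressing, to locate the wheel axis. I then wound about 2.75 turns clockwise at 8.5 to 14.4 N. The table moved 6° per turn, so there was no sign of slipping, and the clutch was not forced at any reading (limit 23 N).
- **Pointer:** In the last top view the pointer stands at -25.67°. The graduation under the tab is at -25.66°, fitted from the ring's marks. I could only place the tab fin itself to about 1° from the pictures; both views agree with that mark.
- **Record button:** It went down to its stop, with the fingertips at 66 mm, and came back up. I pressed harder than needed: the force briefly reached 34 N, when 5 N is enough and the limit is 40 N.
- **Surroundings:** The bottle, box and screwdriver look unmoved in the final side view, and the robot is clear of everything.

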